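# Tighten a lens retaining ring with a two-pin spanner

## Robot

A 6-joint arm with a two-finger parallel gripper is mounted at the origin on the work surface; the furniture and walls round the work are solid. World frame = base frame: x ahead of the robot, y to its left, z up, the work surface at z = 0. Lengths are in m, angles in rad, forces in N, time in s.
With the tool pointing down it reaches from about 0.425 to 0.925 m from the base axis. Payload 12.5 kg.
Tool frame: the origin (TCP) lies midway between the tips of the shut fingers; the grasp point (between the pads) lies 19 mm behind it; z points along the fingers, y is the direction in which the jaws open and shut (so a half turn about z gives the same grasp; the last joint's range is limited). The gripper opens to 85 mm and grips with 20 to 120 N. Pads are 22 mm wide; open, the fingers measure 114 mm over their backs; the gripper's body (76 mm by 85 mm) begins 54 mm behind the grasp point. The pads swing forward as they close: fully open they stand 13 mm farther back than shut.
Start: joints at [-1.298, 0.491, 1.559, -0, 1.092, -0.106], TCP at [0.231, -0.581, 0.231] pointing down, gripper open.
Joint ranges: [-3.1, 3.1], [-0.84, 2.19], [0.05, 2.79], [-1.13, 4.28], [0.06, 2.93], [-2.69, 2.69]. Speed limits (rad/s): [2.22, 2.22, 2.79, 3.14, 3.14, 3.14].

## Interface

Orientations are given as a unit quaternion [w, x, y, z].
In Python, from workcell import manip gives the robot as it stands.
- The arm moves only by the tool move_arm, never from a script. Its argument "moves" is a list of rows, each a list of 6 numbers: the shift along the tool's x, y, z in m, then the turn, a rotation vector about the tool's x, y, z in rad. A call has 1 to 12 rows; each row shifts and turns the commanded pose from where the row before left it, along the tool's axes as they then stand; what a row does not reach is not made up. A row lasts 1/8 s, in which the tool goes at most 62.5 mm and 10.7 degrees, less where a joint would pass 70% of its speed; a pose out of reach is approached as far as the arm can. A call is refused whole if a number of a shift passes 0.0625 or a number of a turn 0.188, either way. A call with a gripper value outside its range is refused whole. "jaw" is the gripper's target within -1 to 1 (shut at 1, half-way at 0, fully open at -1), set as the call begins (left out, the last holds). The fingers move at their own pace and stop on an object; "squeeze" is the grip in N (left out, the last holds). Time passes only in rows, so rows that do not move let the fingers close. It gives the time, the measured TCP pose, the force and the opening at its end, in the units of the state.
- manip.state(): the state, without advancing time (a new reading comes with each control period).
- manip.get_image(name): name is "scene" or "top" or "wrist"; returns (picture, depth): 384x512x3 uint8, blue, green, red; 384x512 float32, m along the optical axis (not along the pixel's ray), 0 where there is no reading.
- manip.camera_params(name): a dict with "mtx" (3x3 intrinsics, pixels), "rvec" (rotation vector, rad) and "tvec" (3), from world to camera coordinates, as OpenCV has them. Camera axes: x right, y down, z forward; pixel columns grow to the right and rows downward; lengths in m; the calibration is good to about 2 mm. The wrist camera is an equidistant fisheye: a pixel r from the principal point sees the ray r / f radians off the axis. A picture is of the moment at which its call begins: read the wrist's pose just before it. camera_params takes no time and is no camera call; for the wrist camera it gives the pose at the moment of the call.
- manip.finish_job(): hands the job in, once; it reports no verdict.
The state is a dict: "time_s": time; "joint_positions": joint angles; "joint_velocities": joint speeds; "effort": joint torques, N m; "ee_pos": TCP position; "ee_rot": TCP orientation; "ft_force": force on the tool from outside, world axes, zero at the start; "ft_torque": the same for the moment, N m; "opening": opening from 0.0 (shut) to 1.0 (fully open).
Only numpy, scipy, OpenCV 4.12 (cv2) and the standard library are available. Lean on these libraries where they do the work, as an engineer would, in place of code of your own. Each camera call takes 0.05 s, during which the arm holds its last target.

## Task

Take the red-handled two-pin spanner from its sloping stand, stand it upright on the brass retaining ring of the lens cell with both pins fully down in the two holes, and let go of it. Then take it again by the handle and, keeping both pins fully home, turn the ring clockwise (seen from above) until it is tight against its stop. Leave the spanner standing upright in the ring, and do not disturb the bottle, the tin or the cup.

Things in the scene. Friction and masses are not known exactly. Their poses are not given: they have to be found in the camera images.
- spanner: two-pin spanner, 140 mm long: steel head bar (84 x 26 x 18 mm along y, x, z), red handle, two steel pins. Origin: middle of the head's flat end face, between the pins; z runs up the handle to its black end at z = 126 mm. Pins at y = +31 and -31 mm, 9 mm thick, round-tipped, 14 mm long towards -z. 0.15 to 0.31 kg, balance near z = 40 mm. Starts in the stand, handle rising 30 degrees, +x side down.
- handle_mid (a point): point inside the spanner's red handle, on its centre line, 96 mm from the face (30 mm below the black end); axes as the spanner's. The handle measures 30 mm along y and 26 mm along x. In the stand the handle above z = 72 mm overhangs freely, this point about 84 mm above the bench.
- stand: blue sloping stand, fixed to the bench (base 130 x 104 x 8 mm). Origin on the bench, under the stored spanner's origin (36 mm above it); +x is the level direction in which the stored handle points, y runs along the head bar. Low cheeks (18 mm) beside the head and a toe between the pins; the spanner lifts straight up out of it.
- ring_top (a point): on the axis of the brass retaining ring, level with its flat top, 50 mm above the bench; turns with the ring, z up, y axis through the two holes. Ring 89 mm outside, 40 mm inside, 16 mm deep, 4 mm proud of the barrel. With the pins home the spanner's face lies flat on the ring (spanner origin at this point), either way round, and the spanner stands by itself.
- ring_hole (a point): mouth of one of the two holes, at y = +31 mm from the ring's axis (the other is at -31 mm). Holes 11.5 mm in diameter, widened to 15.5 mm in the top 2 mm, 16 mm deep, so the pins do not bottom.
- lock_ring (a joint): turn of the ring in rad, growing as it is turned clockwise seen from above; starts between 0 and 0.5; the hard stop is at 2.3. Steady friction of about 0.3 N m; it stays where it is left and does not move along its axis.
- amber_bottle: small brown bottle with a black cap, 42 mm in diameter, 76 mm high, loose; leave alone. Origin under its centre, z up.
- jump_ring_tin: round aluminium tin, 76 mm in diameter, 32 mm high, loose; leave alone. Origin under its centre, z up.
- flux_cup: cream cup with a lid, 86 mm in diameter, 72 mm high, loose; leave alone. Origin under its centre, z up.

How it is judged:
On the way, in this order (a step that is already met when the one before it is completed fails the run):
1. the spanner stands upright in the ring with both pins fully down and has been let go, before the ring is turned past 0.8 rad (z of spanner in the frame of ring_top below 0.004 m and horizontal distance between spanner and ring_top below 0.006 m and angle between spanner's own z axis and vertical below 0.09 rad and contact force between the fingers and spanner below 0.05 N and linear speed of spanner below 0.02 m/s and value of joint lock_ring below 0.8 rad), for 0.2 s.
2. the spanner is held again and, with both pins still fully in, the ring has been turned past 1.2 rad (z of spanner in the frame of ring_top below 0.004 m and horizontal distance between spanner and ring_top below 0.006 m and contact force between the fingers and spanner above 1 N and value of joint lock_ring above 1.2 rad), for 0.05 s.
At the end, for the whole second after the job is handed in: The ring is turned clockwise to within 0.1 rad of its stop (joint above 2.2 rad); the spanner stands let go and at rest on it, upright within 0.09 rad, its face within 4 mm of the ring's top and within 6 mm of its axis (value of joint lock_ring above 2.2 rad and z of spanner in the frame of ring_top below 0.004 m and horizontal distance between spanner and ring_top below 0.006 m and angle between spanner's own z axis and vertical below 0.09 rad and contact force between the fingers and spanner below 0.05 N and linear speed of spanner below 0.02 m/s); the robot touches nothing.
It fails at once if the ring is turned while the spanner's pins are not both well down in its holes (velocity of joint lock_ring above 0.3 rad/s and (z of spanner in the frame of ring_top above 0.007 m or horizontal distance between spanner and ring_top above 0.012 m)).
It fails at once if the bottle is knocked over or moved by more than 20 mm (distance of amber_bottle from where it was at the start of the episode above 0.02 m or angle between amber_bottle's own z axis and vertical above 0.4 rad).
It fails at once if the tin is knocked over or moved by more than 20 mm (distance of jump_ring_tin from where it was at the start of the episode above 0.02 m or angle between jump_ring_tin's own z axis and vertical above 0.4 rad).
It fails at once if the cup is knocked over or moved by more than 20 mm (distance of flux_cup from where it was at the start of the episode above 0.02 m or angle between flux_cup's own z axis and vertical above 0.4 rad).
It also fails if it takes over 64 s, if anything falls off the work surface, if the arm or the gripper's body presses on something with over 40 N, if the wrist force passes 120 N, or if a joint passes its speed limit or range.

## Working session

There is one attempt and no reset: what is moved stays moved. The work goes in short steps, Python scripts to look and compute and a tool call to move; the robot and the scene stay as the last step left them, time stands still between calls to the robot, and variables do not carry over. Pictures are saved under pics/ and viewed, and the job is handed in when it is done.

Besides the shell and the picture viewer there is one more tool, called after ">>>" by a JSON object that holds its "name" and its "arguments", one argument or row to a line. move_arm: Moves the arm, as the interface text tells. Its arguments: {"type":"object","properties":{"moves":{"type":"array"},"jaw":{"type":"number"},"squeeze":{"type":"number"}},"required":["moves"]}

```bash
ls; mkdir -p pics; cat > h.py <<'E'
import numpy as np, cv2
from scipy.spatial.transform import Rotation as R
from workcell import manip
def cam(n):
    p=manip.camera_params(n); return np.array(p['mtx']),cv2.Rodrigues(np.array(p['rvec'],float))[0],np.array(p['tvec'],float).ravel()
def cloud(n,d,c):
    K,Rm,t=c; v,u=np.mgrid[:d.shape[0],:d.shape[1]]
    P=np.stack([(u-K[0,2])/K[0,0]*d,(v-K[1,2])/K[1,1]*d,d],-1)
    return (P-t)@Rm
E
python3 - <<'E'
from h import *
for n in ['scene','top']:
    im,d=manip.get_image(n); c=cam(n)
    np.savez(f'{n}0.npz',im=im,d=d,K=c[0],R=c[1],t=c[2]); cv2.imwrite(f'pics/{n}0.png',im)
    print(n,c[0].tolist(),(-c[1].T@c[2]).round(3))
s=manip.state();print({k:np.round(v,3).tolist() for k,v in s.items()})
E
```

```text
pics
scene [[498.48503136997294, 0.0, 256.5515018341244], [0.0, 498.48503136997294, 192.54140494851399], [0.0, 0.0, 1.0]] [-0.288  0.613  1.109]
top [[493.70455985649244, 0.0, 253.95178589705463], [0.0, 493.70455985649244, 193.0139193176584], [0.0, 0.0, 1.0]] [0.351 0.031 1.553]
{'time_s': 0.1, 'joint_positions': [-1.298, 0.491, 1.559, -0.0, 1.092, -0.106], 'joint_velocities': [-0.0, -0.002, -0.001, -0.0, -0.002, 0.001], 'effort': [0.002, -61.945, -26.203, -0.0, 0.003, 0.0], 'ee_pos': [0.231, -0.58, 0.231], 'ee_rot': [-0.0, 0.982, 0.188, -0.0], 'ft_force': [-0.021, -0.541, 0.201], 'ft_torque': [-0.003, -0.022, 0.065], 'opening': 1.002}
```

View pics/scene0.png

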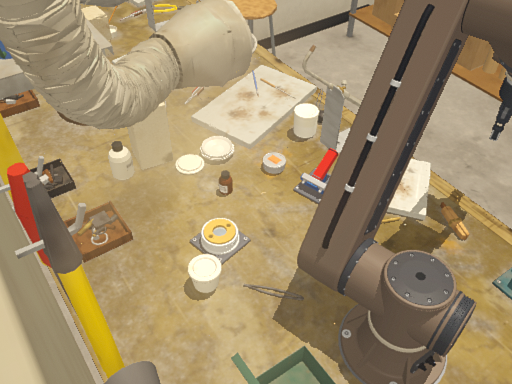

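View pics/top0.png

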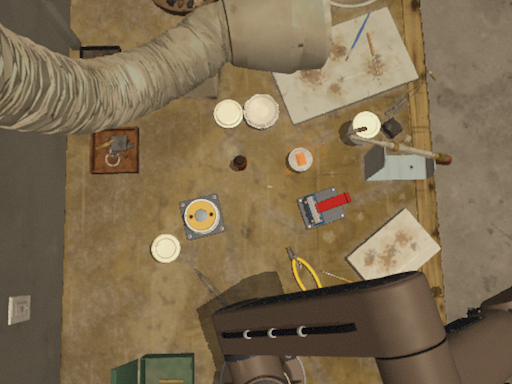

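```bash
python3 - <<'E'
from h import *
z=np.load('top0.npz'); im=z['im'];P=cloud('top',z['d'],(z['K'],z['R'],z['t'])); np.save('P.npy',P)
a=cv2.resize(im[185:245,172:232],None,fx=8,fy=8,interpolation=cv2.INTER_CUBIC)
b=cv2.resize(im[175:235,290:360],None,fx=8,fy=8,interpolation=cv2.INTER_CUBIC)[:480]
cv2.imwrite('pics/ringcrop.png',a);cv2.imwrite('pics/spcrop.png',b)
for n,(u,v) in dict(bottle=(239,162),tin=(300,159),cup=(165,248),ringc=(202,215),sp1=(308,205),sp2=(346,198),duct=(275,30),duct2=(170,90),duct3=(200,70),vice=(390,150),rod=(435,155),bench=(270,200),can=(366,122),mat=(395,240)).items(): print(n,P[v,u].round(3))
# ring brass pixels
h=P[...,2]
m=(abs(h-0.05)<0.006); m[:185]=0;m[245:]=0;m[:,:172]=0;m[:,232:]=0
hsv=cv2.cvtColor(im,cv2.COLOR_BGR2HSV); br=m&(hsv[...,1]>110)&(hsv[...,2]>120)
print(br.sum(),P[br].mean(0), np.median(P[br],0))
red=((hsv[...,0]<6)|(hsv[...,0]>174))&(hsv[...,1]>170)&(h>0.03)&(h<.15); red[:180]=0;red[220:]=0
print(red.sum(),P[red].mean(0)); q=P[red]; c=q.mean(0);U,S,V=np.linalg.svd(q-c);print(V[0],q[:,2].min(),q[:,2].max())
E
```

```text
bottle [0.659 0.054 0.075]
tin [ 0.672 -0.137  0.036]
cup [0.405 0.282 0.063]
ringc [0.503 0.172 0.043]
sp1 [ 0.525 -0.154  0.048]
sp2 [ 0.536 -0.259  0.111]
duct [ 0.918 -0.047  0.41 ]
duct2 [0.788 0.219 0.361]
duct3 [0.842 0.143 0.355]
vice [ 0.653 -0.367  0.218]
rod [ 0.666 -0.547  0.077]
bench [ 0.55  -0.04   0.002]
can [ 0.772 -0.338  0.088]
mat [ 0.412 -0.421  0.025]
453 [0.50170359 0.17601201 0.04959346] [0.50049832 0.17653499 0.04956897]
321 [ 0.52773738 -0.22533724  0.08738207]
[-0.25228524  0.84711839 -0.46769926] 0.057729776604723976 0.11320083782815557
```

```bash
python3 - <<'E'
from h import *
import numpy as np
P=np.load('P.npy')
# highest obstacles in work area grid
for x0 in np.arange(0.3,1.0,0.1):
    row=[]
    for y0 in np.arange(0.5,-0.5,-0.1):
        m=(P[...,0]>x0)&(P[...,0]<x0+.1)&(P[...,1]<y0)&(P[...,1]>y0-.1)&(P[...,2]<1.3)
        row.append(round(float(P[m][:,2].max()),2) if m.any() else None)
    print(round(x0,1),row)
E
```

```text
0.3 [0.01, 0.08, 0.08, 0.01, 0.01, 0.02, 0.78, 0.78, 0.03, 0.03]
0.4 [0.01, 0.08, 0.08, 0.06, 0.01, 0.01, 0.06, 0.02, 0.03, 0.03]
0.5 [0.81, 0.01, 0.06, 0.06, 0.01, 0.01, 0.08, 0.11, 0.01, 0.03]
0.6 [0.83, 0.87, 0.01, 0.01, 0.09, 0.03, 0.04, 0.41, 0.28, 0.23]
0.7 [0.84, 0.86, 0.48, 0.36, 0.03, 0.03, 0.03, 0.1, 0.1, 0.04]
0.8 [0.01, 0.53, 0.47, 0.4, 0.39, 0.41, 0.41, 0.04, 0.1, 0.03]
0.9 [None, None, 0.4, 0.4, 0.42, 0.44, 0.44, 0.03, 0.04, 0.04]
```

```bash
sleep 1
```

```text
(no output)
```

View pics/ringcrop.png

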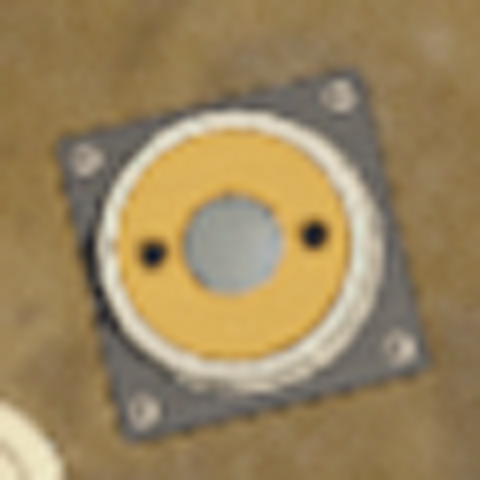

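View pics/spcrop.png

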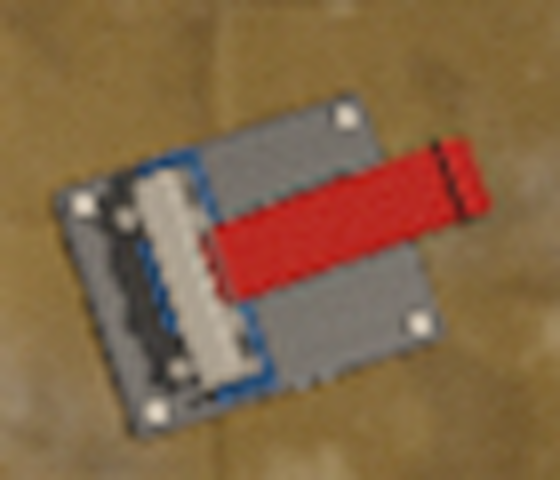

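```bash
cat >> h.py <<'E'
def ray(c,u,v,z):
    K,Rm,t=c; C=-Rm.T@t; d=Rm.T@np.array([(u-K[0,2])/K[0,0],(v-K[1,2])/K[1,1],1.]); return C+d*(z-C[2])/d[2]
E
python3 - <<'E'
from h import *
z=np.load('top0.npz');c=(z['K'],z['R'],z['t']);P=np.load('P.npy');im=z['im']
f=lambda x,y,ox,oy:( ox+x/8-.4375, oy+y/8-.4375)
h1=ray(c,*f(152,254,172,185),.05);h2=ray(c,*f(315,235,172,185),.05)
print('holes',h1,h2,(h1+h2)/2,np.linalg.norm(h1-h2),'yaw',np.degrees(np.arctan2(*(h1-h2)[[1,0]])))
print('ringc brass', ray(c,*f(237,243,172,185),.05))
g=im.copy()
A=ray(c,*f(222,263,290,175),.07);B=ray(c,*f(478,174,290,175),.115)
print('handle',A,B)
# stand base corner screws: z .008
S=[ray(c,*f(x,y,290,175),.008) for x,y in [(83,205),(346,116),(420,323),(156,411)]]
print(np.round(S,4),np.mean(S,0)); e=(S[1]+S[2]-S[0]-S[3]);print('yaw stand x',np.degrees(np.arctan2(e[1],e[0])))
e=(S[0]+S[1]-S[2]-S[3]);print('y',np.degrees(np.arctan2(e[1],e[0])))
# head bar steel top edge
hb=[ray(c,*f(x,y,290,175),.05) for x,y in [(160,180),(225,380)]];print(hb)
E
```

```text
holes [0.49953476 0.20622413 0.05      ] [0.50516795 0.14401189 0.05      ] [0.50235136 0.17511801 0.05      ] 0.06246675642968743 yaw 95.17389858605375
ringc brass [0.50288918 0.17379359 0.05      ]
handle [ 0.51435796 -0.17929386  0.07      ] [ 0.53985502 -0.26875593  0.115     ]
[[ 0.5456 -0.1342  0.008 ]
 [ 0.5784 -0.2399  0.008 ]
 [ 0.4954 -0.2649  0.008 ]
 [ 0.4636 -0.1595  0.008 ]] [ 0.52076144 -0.19964705  0.008     ]
yaw stand x -72.97965903779236
y 16.955278165914557
[array([ 0.54925792, -0.15973435,  0.05      ]), array([ 0.47163966, -0.18122153,  0.05      ])]
```

```bash
python3 - <<'E'
from h import *
z=np.load('scene0.npz');c=(z['K'],z['R'],z['t']);Ps=cloud('s',z['d'],c);P=np.load('P.npy')
n=np.array([.956,.2924]);e=np.array([.2924,-.9563])
for Q in (P,Ps):
    q=Q.reshape(-1,3); a=q[:,:2]@e;b=q[:,:2]@n
    for a0 in np.arange(.27,.45,.006):
        m=(abs(b-.439)<.008)&(abs(a-a0)<.003)&(q[:,2]<.2)
        print(round(a0,3),np.round(np.median(q[m,2]),4) if m.any() else None,m.sum(),end=' | ')
    print()
    m=(abs(a-.39)<.012)&(q[:,2]>.07)&(q[:,2]<.13);print(b[m].min(),b[m].max())
    m=(abs(a-.302)<.012)&(q[:,2]>.035)&(q[:,2]<.13);print(b[m].min(),b[m].max())
cv2.imwrite('pics/sc.png',cv2.resize(z['im'][140:205,285:350],None,fx=8,fy=8,interpolation=cv2.INTER_CUBIC))
E
```

```text
0.27 -0.001 9 | 0.276 0.0067 12 | 0.282 0.0081 10 | 0.288 0.0076 8 | 0.294 0.0076 13 | 0.3 0.0388 17 | 0.306 0.05 13 | 0.312 0.0538 10 | 0.318 0.0559 11 | 0.324 0.0619 13 | 0.33 0.0677 11 | 0.336 0.0697 10 | 0.342 0.072 12 | 0.348 0.0755 12 | 0.354 0.0782 10 | 0.36 0.0809 12 | 0.366 0.0868 12 | 0.372 0.0901 13 | 0.378 0.0918 12 | 0.384 0.0977 10 | 0.39 0.0997 14 | 0.396 0.101 10 | 0.402 0.1081 14 | 0.408 0.1098 9 | 0.414 0.101 6 | 0.42 0.0931 3 | 0.426 None 0 | 0.432 None 0 | 0.438 None 0 | 0.444 -0.0023 9 | 
0.42325452827112164 0.4532736848799016
0.3894782951360799 0.8204323613605305
0.27 -0.0033 7 | 0.276 0.0027 12 | 0.282 0.0049 7 | 0.288 0.0061 9 | 0.294 0.0084 8 | 0.3 0.0374 27 | 0.306 0.0469 21 | 0.312 0.0501 23 | 0.318 0.0554 9 | 0.324 0.0572 8 | 0.33 0.0625 17 | 0.336 0.0662 11 | 0.342 0.0698 10 | 0.348 0.0762 11 | 0.354 0.0766 10 | 0.36 0.0793 16 | 0.366 0.0835 8 | 0.372 0.086 10 | 0.378 0.0907 18 | 0.384 0.0934 13 | 0.39 0.0966 9 | 0.396 0.099 19 | 0.402 0.1019 10 | 0.408 0.1046 6 | 0.414 -0.003 2 | 0.42 -0.0028 6 | 0.426 -0.0024 2 | 0.432 -0.0024 3 | 0.438 None 0 | 0.444 -0.002 1 | 
0.42251092986880145 0.45535725739893357
0.3975514423085841 0.6093959089218848
```

View pics/sc.png

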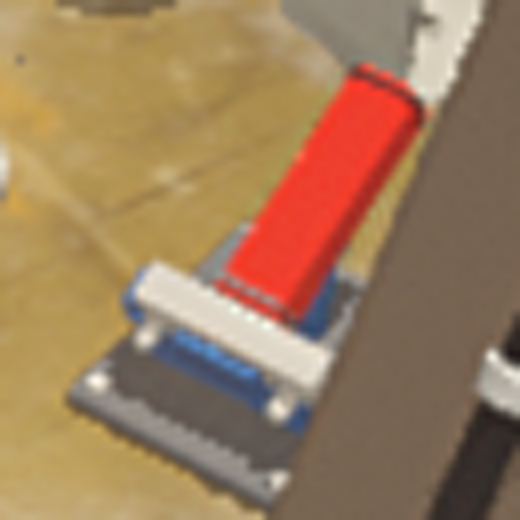

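```bash
python3 - <<'E'
from h import *
P=np.load('P.npy')
z=np.load('scene0.npz');c=(z['K'],z['R'],z['t']);Ps=cloud('s',z['d'],c)
Q=np.vstack([P.reshape(-1,3),Ps.reshape(-1,3)])
ys=np.arange(-.1,-.62,-.04);print('      ',ys.round(2))
for x0 in np.arange(0.8,.38,-0.04):
    print(round(x0,2),[int(1000*np.max(Q[m][:,2])) if (m:=((abs(Q[:,0]-x0)<.02)&(abs(Q[:,1]-y)<.02)&(Q[:,2]<.65))).any() else None for y in ys])
v=P[135:185,360:440]
cv2.imwrite('pics/shield.png',cv2.resize(np.load('top0.npz')['im'][90:200,340:450],None,fx=5,fy=5,interpolation=cv2.INTER_CUBIC))
for (u,vv) in [(348,132),(353,128),(365,137),(375,142),(385,145),(400,150),(420,154),(445,158),(372,155),(368,172),(365,180),(410,165),(365,148),(383,148)]: print(u,vv,P[vv,u].round(3))
E
```

```text
[-0.1  -0.14 -0.18 -0.22 -0.26 -0.3  -0.34 -0.38 -0.42 -0.46 -0.5  -0.54
 -0.58]
0.8 [29, 34, 32, 28, 7, 97, 98, 99, 38, 37, 7, 11, -3]
0.76 [7, 8, 8, 9, 8, 98, 98, 99, 42, 38, 7, 7, -1]
0.72 [31, 34, 25, 9, 8, 101, 102, 97, 23, 10, 10, 10, -3]
0.68 [39, 39, 36, 398, 409, 298, 265, 234, 226, 166, 135, 102, 68]
0.64 [40, 39, 34, 387, 409, 290, 256, 231, 201, 162, 130, 101, 66]
0.6 [8, 9, 9, 7, 9, 10, 243, 14, 10, 9, 12, 78, -2]
0.56 [8, 59, 57, 105, 112, 7, 8, 8, 10, 8, 10, 9, -1]
0.52 [7, 58, 78, 103, 113, 10, 8, 7, 8, 27, 9, 9, -3]
0.48 [8, 42, 60, 14, 15, 11, 8, 25, 30, 29, 30, 7, 0]
0.44 [7, 16, 11, 7, 9, 7, 29, 31, 33, 31, 30, 23, -2]
0.4 [20, 8, 8, 7, 7, 32, 29, 33, 29, 29, 31, 30, -4]
348 132 [ 0.666 -0.221  0.37 ]
353 128 [ 0.753 -0.297  0.09 ]
365 137 [ 0.724 -0.332  0.09 ]
375 142 [ 0.664 -0.313  0.27 ]
385 145 [ 0.662 -0.347  0.243]
400 150 [ 0.656 -0.401  0.199]
420 154 [ 0.657 -0.479  0.138]
445 158 [ 0.66  -0.586  0.054]
372 155 [ 0.66  -0.34   0.127]
368 172 [ 0.621 -0.341  0.063]
365 180 [ 0.605 -0.343  0.01 ]
410 165 [ 0.651 -0.493  0.003]
365 148 [ 0.711 -0.352  0.001]
383 148 [ 0.653 -0.341  0.244]
```

View pics/shield.png

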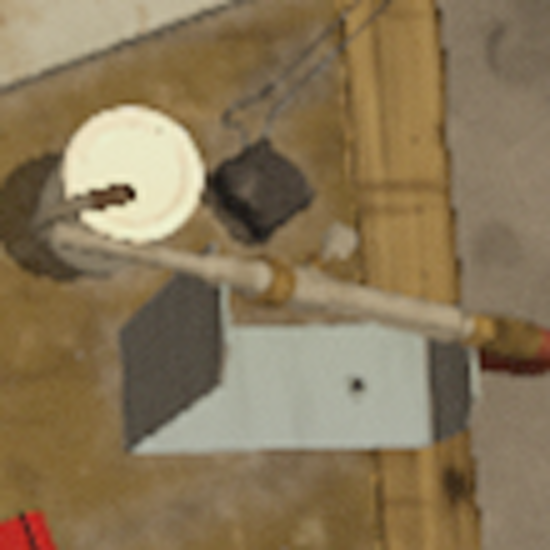

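>>> {"name": "move_arm", "arguments": {
  "moves": [
    [0,0,-0.06,0,0,0],
    [0,0,-0.06,0,0,0],
    [0.045,-0.022,0,0,0,0],
    [0.045,-0.022,0,0,0,0],
    [0.045,-0.022,0,0,0,0]
  ],
  "jaw": -1,
  "squeeze": 80
}}

```text
time_s: 0.72
ee_pos: [0.3329, -0.4682, 0.3511]
ee_rot: [-0.0, 0.982, 0.188, -0.0]
ft_force: [0.6, -0.1, -0.6]
opening: 1.001
```

```bash
cat > log.py <<'E'
from h import *
import json
s=manip.state(); f=open('poses.jsonl','a'); f.write(json.dumps({k:np.asarray(s[k]).tolist() for k in('joint_positions','ee_pos','ee_rot')})+'\n');f.close()
Rm=R.from_quat(np.roll(s['ee_rot'],-1)).as_matrix()
print('t',round(s['time_s'],2),'q',np.round(s['joint_positions'],3),'p',np.round(s['ee_pos'],4),'op',round(s['opening'],3),'F',np.round(s['ft_force'],1),'T',np.round(s['ft_torque'],2));print('x',Rm[:,0].round(3),'y',Rm[:,1].round(3),'z',Rm[:,2].round(3))
E
python3 log.py
```

```text
t 0.72 q [-1.068  0.32   1.511 -0.     1.311  0.125] p [ 0.3329 -0.4682  0.3511] op 1.001 F [ 0.6 -0.1 -0.6] T [-0.06 -0.05 -0.02]
x [ 0.929  0.369 -0.   ] y [ 0.369 -0.929 -0.   ] z [-0.  0. -1.]
```

>>> {"name": "move_arm", "arguments": {
  "moves": [
    [0.045,-0.022,0,0,0,0],
    [0.045,-0.022,0,0,0,0],
    [0.045,-0.022,0,0,0,0],
    [0.045,-0.022,0,0,0,0],
    [0.045,-0.022,0,0,0,0],
    [0.045,-0.022,0,0,0,0]
  ]
}}

```text
time_s: 1.48
ee_pos: [0.5351, -0.2456, 0.3511]
ee_rot: [-0.0, 0.982, 0.188, -0.0]
ft_force: [-0.2, -1.0, -0.3]
opening: 1.002
```

```bash
python3 log.py
```

```text
t 1.48 q [-0.542  0.343  1.477 -0.     1.322  0.65 ] p [ 0.5351 -0.2456  0.3511] op 1.002 F [-0.2 -1.  -0.3] T [ 0.02 -0.03  0.01]
x [ 0.929  0.37  -0.   ] y [ 0.37  -0.929 -0.   ] z [-0.  0. -1.]
```

>>> {"name": "move_arm", "arguments": {
  "moves": [
    [0,0,0,0,0,-0.186],
    [0,0,0,0,0,-0.186],
    [0,0,0,0,0,-0.186],
    [0,0,0,0,0,-0.186],
    [0,0,0,0,0,-0.186],
    [0,0,0,0,0,-0.186],
    [0,0,0,0,0,-0.186],
    [0,0,0,0,0,-0.186]
  ]
}}

```text
time_s: 2.48
ee_pos: [0.5341, -0.2469, 0.3509]
ee_rot: [-0.0, 0.593, 0.805, -0.0]
ft_force: [-1.0, -0.8, -0.3]
opening: 1.004
```

```bash
python3 log.py
```

```text
t 2.48 q [-0.545  0.343  1.477 -0.     1.322 -0.847] p [ 0.5341 -0.2469  0.3509] op 1.004 F [-1.  -0.8 -0.3] T [ 0.07  0.04 -0.03]
x [-0.298  0.955  0.   ] y [ 0.955  0.298 -0.   ] z [-0.001  0.    -1.   ]
```

>>> {"name": "move_arm", "arguments": {
  "moves": [
    [0,0,0,0,0.175,0],
    [0,0,0,0,0.175,0],
    [0,0,0,0,0.175,0]
  ]
}}

```text
time_s: 2.85
ee_pos: [0.5343, -0.2471, 0.3516]
ee_rot: [-0.21, 0.574, 0.776, 0.156]
ft_force: [0.3, 0.1, -0.7]
opening: 1.0
```

```bash
python3 log.py; python3 - <<'E'
from h import *
c=cam('wrist');im,d=manip.get_image('wrist');print(c[0],-c[1].T@c[2]);np.savez('w1.npz',im=im,d=d,K=c[0],R=c[1],t=c[2]);cv2.imwrite('pics/w1.png',im)
im,d=manip.get_image('scene');cv2.imwrite('pics/s1.png',im);np.savez('s1.npz',im=im,d=d)
im,d=manip.get_image('top');cv2.imwrite('pics/t1.png',im)
from scipy.optimize import least_squares
import json
D=[json.loads(l) for l in open('poses.jsonl')]
D=D+[dict(joint_positions=[-1.298,.491,1.559,0,1.092,-.106],ee_pos=[.231,-.580,.231])]
def fk(p,q):
    A1,H,A2,d4,a3,d6,B=p
    r=R.from_euler('z',q[0])*R.from_euler('y',q[1]+q[2])
    base=R.from_euler('z',q[0]).apply([A1+A2*np.sin(q[1]),B,H+A2*np.cos(q[1])])
    w=base+r.apply([a3,0,d4])
    t=r*R.from_euler('z',SG*q[3])*R.from_euler('y',q[4])
    return w+t.apply([0,0,d6]), t
for SG in (1,-1):
    f=lambda p:np.concatenate([(fk(p,d['joint_positions'])[0]-d['ee_pos'])for d in D]+[1e-3*(np.array(p)-[0,.4,.5,.5,0,.3,.066])])
    s=least_squares(f,[0,.4,.5,.5,0,.3,.066]);print(SG,s.x.round(4),s.cost,np.abs(s.fun).max())
    print(fk(s.x,D[-2]['joint_positions'])[1].as_matrix()[:,2])
E
```

```text
t 2.85 q [-0.672  0.513  1.289  0.298  1.78  -0.972] p [ 0.5343 -0.2471  0.3516] op 1.0 F [ 0.3  0.1 -0.7] T [-0.23 -0.02 -0.  ]
x [-0.252  0.825  0.506] y [0.956 0.292 0.001] z [-0.147  0.484 -0.863]
[[297.31863964   0.         255.37677265]
 [  0.         297.31863964 191.93359971]
 [  0.           0.           1.        ]] [ 0.53838834 -0.25867378  0.5091841 ]
1 [-0.0012  0.1993  0.5861  0.4129  0.0448  0.255   0.066 ] 6.285805271174526e-08 0.00021123608042966646
[-0.14710153  0.48389548 -0.86267393]
-1 [ 0.1563  0.0112 -0.4777  0.4188 -0.6897 -0.2235  0.0678] 0.0005288920441101616 0.014460156519266576
[-0.50459013  0.03438743 -0.86267393]
```

View pics/w1.png

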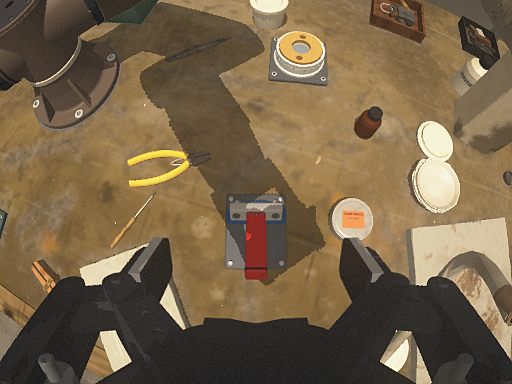

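View pics/s1.png

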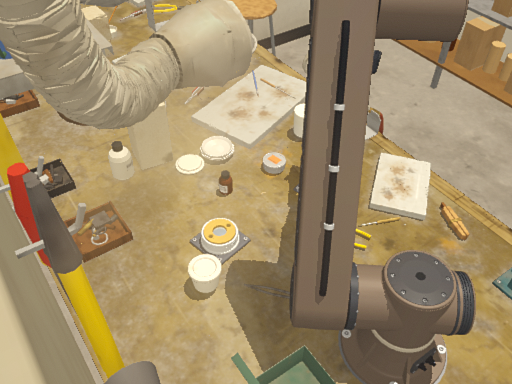

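View pics/t1.png

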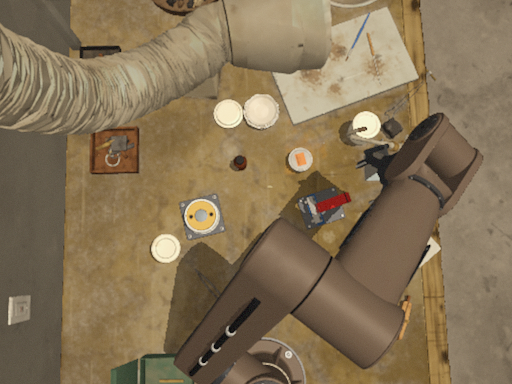

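```bash
cat >> h.py <<'E'
PP=[-0.0012,0.1993,0.5861,0.4129,0.0448,0.255,0.066]
LO=np.array([-3.1,-.84,.05,-1.13,.06,-2.69]);HI=np.array([3.1,2.19,2.79,4.28,2.93,2.69])
def fk(q,p=PP):
    A1,H,A2,d4,a3,d6,B=p
    r=R.from_euler('z',q[0])*R.from_euler('y',q[1]+q[2])
    base=R.from_euler('z',q[0]).apply([A1+A2*np.sin(q[1]),B,H+A2*np.cos(q[1])])
    w=base+r.apply([a3,0,d4])
    t=r*R.from_euler('z',q[3])*R.from_euler('y',q[4])*R.from_euler('z',q[5]+C6)
    return w+t.apply([0,0,d6]), t, w, base
C6=0
s_=np.roll([-0.,.982,.188,-0.],-1)
_t=fk([-1.298,.491,1.559,0,1.092,-.106])[1]
_d=(_t.inv()*R.from_quat(s_)).as_rotvec(); C6=_d[2]
from scipy.optimize import least_squares
def ik(p,Rt,seeds):
    best=None
    for q0 in seeds:
        f=lambda q:np.r_[(fk(q)[0]-p)*5,(fk(q)[1].inv()*R.from_matrix(Rt)).as_rotvec()]
        s=least_squares(f,np.clip(q0,LO+.01,HI-.01),bounds=(LO,HI))
        if best is None or s.cost<best.cost-1e-9: best=s
    return best.x,best.cost
E
cat > plan.py <<'E'
from h import *
print('C6',C6,_d)
e=np.array([.2924,-.9563,0]);n=np.array([.9563,.2924,0]);Z=np.array([0,0,1.])
hm=np.array([.534,-.246,.084]); rg=np.array([.5025,.1747,.05])
for ph in (0,10,15,20,30,40):
    p=np.radians(ph); w=-e*np.sin(p)-Z*np.cos(p); y=n; x=np.cross(y,w); 
    T=hm+.021*w; q,c=ik(T,np.c_[x,y,w],[[-.67,.5,1.3,.3,1.5,-.9],[-.5,.5,1.5,0,1.3,-.8]])
    print(ph,'grasp',q.round(2),round(c,6),'wr',fk(q)[2].round(3),'T',T.round(3))
    for yaw in (5.17,185.17):
        tl=np.radians(60-ph);yw=np.radians(yaw);xs=np.array([np.cos(yw),np.sin(yw),0]);ys=np.cross(Z,xs)
        w2=xs*np.sin(tl)-Z*np.cos(tl); y2=ys  # tool y: stand y_s = n? 
        x2=np.cross(y2,w2); T2=rg+.096*Z+.021*w2
        q,c=ik(T2,np.c_[x2,y2,w2],[[.25,.3,1.9,0,.6,-1.4],[.25,.3,1.9,0,.6,1.4],[.25,.6,1.2,.3,2,-1.4],[.25,.6,1.2,-.3,2,1.4],[.25,.6,1.2,3,1,1.4]])
        print('   ring',yaw,q.round(2),round(c,6),'wr',fk(q)[2].round(3))
E
python3 plan.py
```

```text
Traceback (most recent call last):
  File "plan.py", line 2, in <module>
    print('C6',C6,_d)
                  ^^
NameError: name '_d' is not defined. Did you mean: 'id'?
```

```bash
sed -i "s/print('C6',C6,_d)/print('C6',C6)/" plan.py; python3 plan.py; python3 -c "
from h import *
import json
d=json.loads(open('poses.jsonl').readlines()[-1]);print(fk(d['joint_positions'])[1].as_quat(),d['ee_rot'])"
```

```text
C6 1.5712781872580017
0 grasp [-0.54  0.65  1.8   0.    0.69 -0.84] 0.0 wr [ 0.534 -0.246  0.318] T [ 0.534 -0.246  0.063]
   ring 5.17 [0.28 0.61 2.43 3.35 0.95 1.55] 0.0 wr [0.301 0.156 0.263]
   ring 185.17 [0.18 0.88 1.42 0.08 1.88 1.64] 0.0 wr [0.704 0.193 0.263]
10 grasp [-0.59  0.69  1.73  0.14  0.87 -0.99] 0.0 wr [ 0.546 -0.285  0.314] T [ 0.533 -0.243  0.063]
   ring 5.17 [0.27 0.52 2.36 3.38 0.62 1.49] 0.0 wr [0.324 0.159 0.296]
   ring 185.17 [0.18 0.81 1.48 0.07 1.72 1.64] 0.0 wr [0.681 0.191 0.296]
15 grasp [-0.61  0.71  1.69  0.2   0.96 -1.04] 0.0 wr [ 0.552 -0.304  0.31 ] T [ 0.532 -0.241  0.064]
   ring 5.17 [0.26 0.49 2.32 3.42 0.46 1.44] 0.0 wr [0.338 0.16  0.311]
   ring 185.17 [0.18 0.78 1.51 0.06 1.63 1.64] 0.0 wr [0.667 0.19  0.311]
20 grasp [-0.63  0.73  1.66  0.24  1.05 -1.08] 0.0 wr [ 0.557 -0.323  0.304] T [ 0.532 -0.239  0.064]
   ring 5.17 [0.26 0.47 2.27 3.5  0.31 1.35] 0.0 wr [0.353 0.161 0.325]
   ring 185.17 [0.18 0.74 1.55 0.06 1.55 1.64] 0.0 wr [0.652 0.188 0.325]
30 grasp [-0.66  0.78  1.59  0.31  1.23 -1.13] 0.0 wr [ 0.568 -0.358  0.287] T [ 0.531 -0.236  0.066]
   ring 5.17 [0.24 0.44 2.2  4.28 0.07 0.56] 0.000168 wr [0.382 0.161 0.346]
   ring 185.17 [0.19 0.67 1.63 0.05 1.36 1.65] 0.0 wr [0.619 0.185 0.349]
40 grasp [-0.69  0.84  1.52  0.37  1.4  -1.17] 0.0 wr [ 0.578 -0.39   0.263] T [ 0.53  -0.233  0.068]
   ring 5.17 [ 0.23  0.44  2.09 -0.18  0.27 -1.26] 0.0 wr [0.423 0.167 0.366]
   ring 185.17 [0.19 0.61 1.71 0.04 1.17 1.65] 0.0 wr [0.582 0.182 0.366]
[ 0.57428233  0.77558801  0.15613346 -0.21044092] [-0.21040329253714116, 0.5740954537163442, 0.775726352768557, 0.1561841545488776]
```

```bash
python3 - <<'E'
from h import *
P=np.load('P.npy')
z=np.load('scene0.npz');c=(z['K'],z['R'],z['t']);Ps=cloud('s',z['d'],c)
for Q in (P.reshape(-1,3),Ps.reshape(-1,3)):
  ys=np.arange(.4,-.1,-.05);print('      ',ys.round(2))
  for x0 in np.arange(0.86,.55,-0.03):
    print(round(x0,2),[(int(1000*np.min(Q[m][:,2])),int(1000*np.max(Q[m][:,2]))) if (m:=((abs(Q[:,0]-x0)<.015)&(abs(Q[:,1]-y)<.025)&(Q[:,2]<.65)&(Q[:,2]>.12))).any() else None for y in ys])
E
```

```text
[ 0.4   0.35  0.3   0.25  0.2   0.15  0.1   0.05  0.   -0.05]
0.86 [None, (399, 441), (398, 435), (398, 423), (383, 408), (276, 398), (286, 378), (288, 353), (288, 370), (278, 385)]
0.83 [(458, 495), (439, 495), (422, 474), (393, 440), (352, 405), (286, 384), (306, 340), None, None, None]
0.8 [(499, 570), (478, 545), (437, 502), (376, 449), (287, 400), (299, 349), None, None, None, None]
0.77 [(566, 629), (505, 625), (439, 522), (302, 449), (311, 371), None, None, None, None, None]
0.74 [(634, 644), (522, 649), (342, 546), (325, 439), None, None, None, None, None, None]
0.71 [None, (517, 648), (348, 543), (396, 396), None, None, None, None, None, None]
0.68 [None, (385, 649), (397, 528), None, None, None, None, None, None, None]
0.65 [(450, 626), (442, 649), None, None, None, None, None, None, None, None]
0.62 [(542, 649), (596, 648), None, None, None, None, None, None, None, None]
0.59 [None, None, None, None, None, None, None, None, None, None]
0.56 [None, None, None, None, None, None, None, None, None, None]
       [ 0.4   0.35  0.3   0.25  0.2   0.15  0.1   0.05  0.   -0.05]
0.86
[... 218 characters left out ...]
58), (259, 442), (262, 398), (289, 342), None, None, None, None]
0.77 [None, (295, 307), (275, 453), (276, 443), (292, 371), None, None, None, None, None]
0.74 [(340, 385), (312, 345), (300, 524), (308, 441), None, None, None, None, None, None]
0.71 [(354, 411), (338, 565), (339, 522), None, None, None, None, None, None, None]
0.68 [(388, 457), (380, 649), (393, 512), None, None, None, None, None, None, None]
0.65 [(432, 641), (438, 649), None, None, None, None, None, None, None, None]
0.62 [(513, 649), (596, 635), None, None, None, None, None, None, None, None]
0.59 [None, None, None, None, None, None, None, None, None, None]
0.56 [None, None, None, None, None, None, None, None, None, None]
```

>>> {"name": "move_arm", "arguments": {
  "moves": [
    [0,0,0,0,-0.176,0],
    [-0.015,0,0.046,0,0,0],
    [-0.015,0,0.046,0,0,0],
    [-0.015,0,0.046,0,0,0],
    [-0.015,0,0.046,0,0,0]
  ]
}}

```text
time_s: 3.62
ee_pos: [0.5324, -0.2401, 0.1574]
ee_rot: [-0.138, 0.586, 0.792, 0.102]
ft_force: [1.2, -0.1, -0.4]
opening: 1.0
```

```bash
python3 log.py; python3 - <<'E'
from h import *
c=cam('wrist');im,d=manip.get_image('wrist');np.savez('w2.npz',im=im,d=d,K=c[0],R=c[1],t=c[2]);cv2.imwrite('pics/w2.png',cv2.resize(im,None,fx=1.5,fy=1.5))
E
```

```text
t 3.62 q [-0.627  0.611  1.599  0.219  1.218 -1.031] p [ 0.5324 -0.2401  0.1574] op 1.0 F [ 1.2 -0.1 -0.4] T [-0.17 -0.08  0.01]
x [-0.276  0.9    0.338] y [0.956 0.293 0.001] z [-0.098  0.323 -0.941]
```

View pics/w2.png

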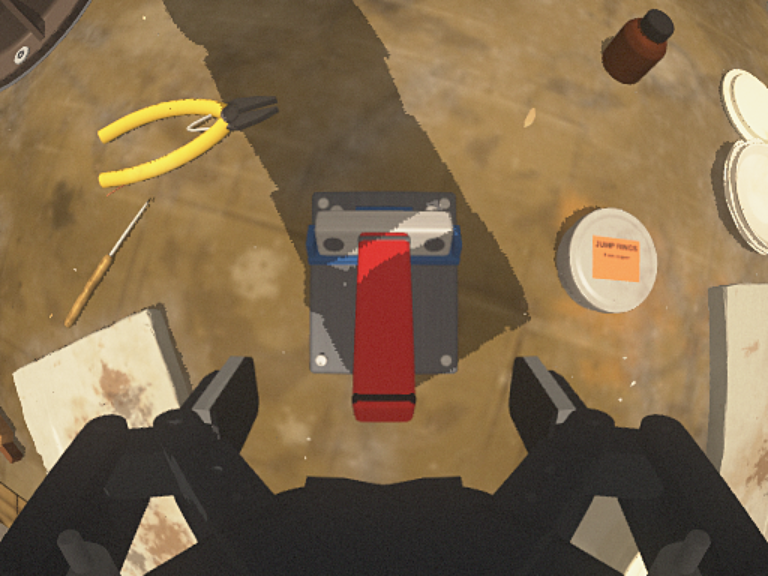

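>>> {"name": "move_arm", "arguments": {
  "moves": [
    [-0.015,0,0.046,0,0,0],
    [-0.014,0,0.043,0,0,0],
    [0,0,0,0,0,0]
  ]
}}

```text
time_s: 4.05
ee_pos: [0.5307, -0.2368, 0.0635]
ee_rot: [-0.141, 0.586, 0.792, 0.103]
ft_force: [0.6, -0.0, -0.4]
opening: 0.999
```

```bash
python3 log.py; python3 - <<'E'
from h import *
c=cam('wrist');im,d=manip.get_image('wrist');cv2.imwrite('pics/w3.png',cv2.resize(im,None,fx=1.5,fy=1.5))
E
```

```text
t 4.05 q [-0.625  0.73   1.664  0.24   1.045 -1.074] p [ 0.5307 -0.2368  0.0635] op 0.999 F [ 0.6 -0.  -0.4] T [-0.17 -0.06 -0.01]
x [-0.274  0.898  0.343] y [ 0.956  0.293 -0.002] z [-0.103  0.328 -0.939]
```

View pics/w3.png

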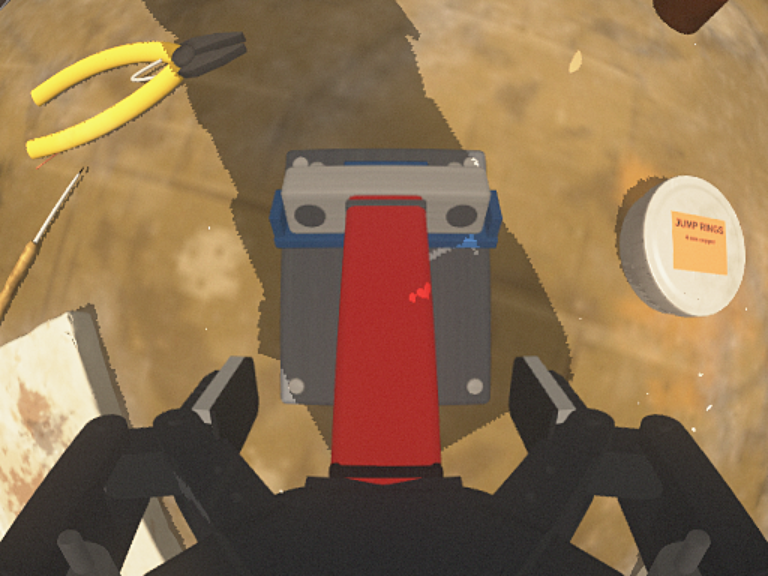

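>>> {"name": "move_arm", "arguments": {
  "moves": [
    [0,0,0,0,0,0],
    [0,0,0,0,0,0],
    [0,0,0,0,0,0],
    [0,0,0,0,0,0],
    [0,0,0,0,0,0],
    [0,0,0,0,0,0],
    [0,0,0,0,0,0],
    [0,0,0,0,0,0]
  ],
  "jaw": 1,
  "squeeze": 110
}}

```text
time_s: 5.1
ee_pos: [0.5317, -0.2379, 0.0654]
ee_rot: [-0.139, 0.586, 0.792, 0.103]
ft_force: [-0.6, -0.3, 7.1]
opening: 0.335
```

```bash
python3 log.py
```

```text
t 5.1 q [-0.626  0.728  1.662  0.241  1.046 -1.074] p [ 0.5317 -0.2379  0.0654] op 0.335 F [-0.6 -0.3  7.1] T [0.32 0.19 0.05]
x [-0.274  0.899  0.341] y [0.957 0.292 0.001] z [-0.099  0.327 -0.94 ]
```

>>> {"name": "move_arm", "arguments": {
  "moves": [
    [0.01,0,-0.028,0,0,0],
    [0.017,0,-0.047,0,0,0],
    [0.017,0,-0.047,0,0,0],
    [0.017,0,-0.047,0,0,0]
  ]
}}

```text
time_s: 5.6
ee_pos: [0.5312, -0.2381, 0.2457]
ee_rot: [-0.139, 0.586, 0.791, 0.103]
ft_force: [0.3, 0.0, -2.5]
opening: 0.338
```

```bash
python3 log.py; python3 - <<'E'
from h import *
c=cam('wrist');im,d=manip.get_image('wrist');cv2.imwrite('pics/w4.png',cv2.resize(im,None,fx=1.5,fy=1.5));np.savez('w4.npz',im=im,d=d,K=c[0],R=c[1],t=c[2])
E
```

```text
t 5.6 q [-0.626  0.518  1.513  0.211  1.397 -0.989] p [ 0.5312 -0.2381  0.2457] op 0.338 F [ 0.3  0.  -2.5] T [-0.51 -0.16 -0.04]
x [-0.274  0.899  0.342] y [ 0.957  0.292 -0.   ] z [-0.1    0.327 -0.94 ]
```

View pics/w4.png

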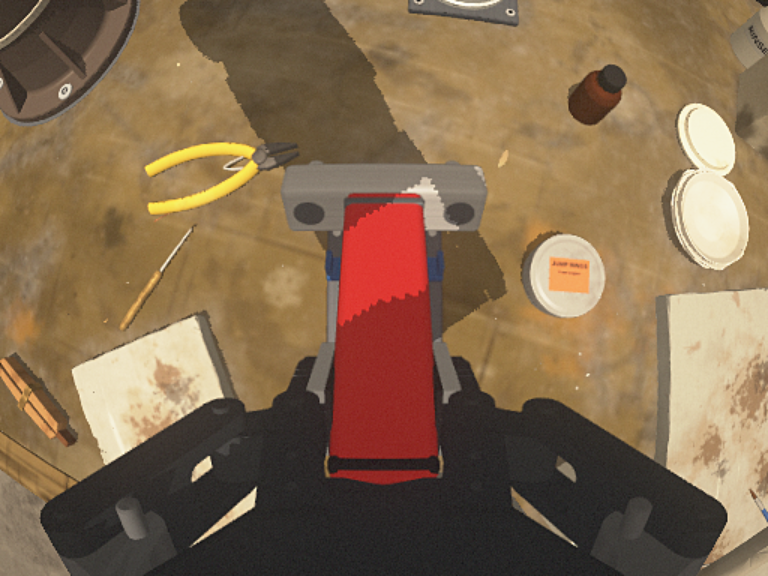

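>>> {"name": "move_arm", "arguments": {
  "moves": [
    [0.045,0.01,0.0163,0,0,0],
    [0.045,0.01,0.0163,0,0,0],
    [0.045,0.01,0.0163,0,0,0],
    [0.045,0.01,0.0163,0,0,0],
    [0.045,0.01,0.0163,0,0,0],
    [0.045,0.01,0.0163,0,0,0],
    [0.045,0.01,0.0163,0,0,0]
  ]
}}

```text
time_s: 6.52
ee_pos: [0.5003, 0.1042, 0.2444]
ee_rot: [-0.139, 0.586, 0.791, 0.103]
ft_force: [0.8, -0.5, -2.9]
opening: 0.338
```

```bash
python3 log.py; cat > rel.py <<'E'
from h import *
Z=np.array([0,0,1.])
yw=np.radians(-73);e=np.array([np.cos(yw),np.sin(yw),0]);n=np.cross(Z,e)
a=e*np.cos(np.pi/6)+Z*.5; xs=e*.5-Z*np.cos(np.pi/6)
Rs0=np.c_[xs,n,a]; os0=.308*e+.4388*n+Z*.036
Rt0=R.from_quat(np.roll([-0.139,.586,.792,.103],-1)).as_matrix(); pt0=np.array([.5315,-.2378,.0653])
Rrel=Rt0.T@Rs0; prel=Rt0.T@(os0-pt0)
def target(yawdeg,o):
    y=np.radians(yawdeg);X=np.array([np.cos(y),np.sin(y),0]);Rs=np.c_[X,np.cross(Z,X),Z]
    Rt=Rs@Rrel.T; return Rt,o-Rt@prel
def cur():
    s=manip.state();return R.from_quat(np.roll(s['ee_rot'],-1)).as_matrix(),np.array(s['ee_pos'])
E
python3 - <<'E'
from rel import *
print(Rrel.round(3),prel.round(4))
Rt,pt=target(185.17,np.array([.5025,.1747,.05]));Rc,pc=cur()
print('target',pt,Rt.round(3)); rv=R.from_matrix(Rc.T@Rt).as_rotvec();print('rotvec',rv,np.linalg.norm(rv), 'dp tool',Rc.T@(pt+[0,0,.08]-pc))
for k in np.linspace(0,1,6):
    Rk=Rc@R.from_rotvec(rv*k).as_matrix(); q,c=ik(pc,Rk,[manip.state()['joint_positions'],[.2,.6,1.5,.3,1.3,.3],[.2,.6,1.5,.1,1.3,1.2]]);print(q.round(2),round(c,6),fk(q)[2].round(3),(pc+Rk@prel).round(3))
E
```

```text
t 6.53 q [-0.086  0.354  1.802  0.355  1.145 -0.556] p [0.5003 0.1042 0.2444] op 0.338 F [ 0.8 -0.5 -2.9] T [-0.49 -0.17 -0.03]
x [-0.274  0.899  0.341] y [ 0.957  0.292 -0.   ] z [-0.1    0.327 -0.94 ]
[[-0.765 -0.    -0.644]
 [-0.     1.     0.   ]
 [ 0.644  0.    -0.765]] [0.0603 0.     0.053 ]
target [0.49051655 0.17366597 0.12943288] [[ 0.762  0.09  -0.641]
 [ 0.069 -0.996 -0.058]
 [-0.644  0.    -0.765]]
rotvec [ 0.32115349 -0.74847216  1.81122606] 1.9859229513373262 dp tool [0.05323814 0.0109182  0.05653696]
[-0.09  0.35  1.8   0.36  1.15 -0.56] 0.0 [0.526 0.021 0.484] [0.479 0.176 0.215]
[-0.01  0.37  1.76  0.19  1.18 -0.05] 0.0 [0.538 0.059 0.493] [0.496 0.173 0.203]
[0.05 0.41 1.69 0.06 1.29 0.42] 0.0 [0.562 0.093 0.492] [0.51  0.162 0.19 ]
[ 0.08  0.47  1.61 -0.02  1.44  0.83] 0.0 [0.594 0.116 0.481] [0.518 0.146 0.178]
[ 0.09  0.54  1.54 -0.03  1.61  1.21] 0.0 [0.63  0.125 0.463] [0.519 0.126 0.169]
[ 0.08  0.61  1.48 -0.01  1.76  1.56] 0.0 [0.664 0.119 0.44 ] [0.512 0.105 0.165]
```

>>> {"name": "move_arm", "arguments": {
  "moves": [
    [0,0,0,0.0292,-0.068,0.1647],
    [0,0,0,0.0292,-0.068,0.1647],
    [0,0,0,0.0292,-0.068,0.1647],
    [0,0,0,0.0292,-0.068,0.1647],
    [0,0,0,0.0292,-0.068,0.1647],
    [0,0,0,0.0292,-0.068,0.1647],
    [0,0,0,0.0292,-0.068,0.1647],
    [0,0,0,0.0292,-0.068,0.1647],
    [0,0,0,0.0292,-0.068,0.1647],
    [0,0,0,0.0292,-0.068,0.1647],
    [0,0,0,0.0292,-0.068,0.1647]
  ]
}}

```text
time_s: 7.9
ee_pos: [0.5007, 0.1029, 0.2442]
ee_rot: [0.016, 0.938, 0.04, -0.343]
ft_force: [-0.2, 0.6, -2.4]
opening: 0.334
```

```bash
python3 log.py; python3 - <<'E'
from rel import *
Rt,pt=target(185.17,np.array([.5025,.1747,.05]));Rc,pc=cur()
print(R.from_matrix(Rc.T@Rt).as_rotvec(), 'dp',Rc.T@(pt+[0,0,.04]-pc))
c=cam('wrist');im,d=manip.get_image('wrist');cv2.imwrite('pics/w5.png',cv2.resize(im,None,fx=1.5,fy=1.5));np.savez('w5.npz',im=im,d=d,K=c[0],R=c[1],t=c[2])
im,d=manip.get_image('scene');cv2.imwrite('pics/s5.png',im)
E
```

```text
t 7.9 q [ 0.077  0.608  1.476 -0.008  1.759  1.564] p [0.5007 0.1029 0.2442] op 0.334 F [-0.2  0.6 -2.4] T [ 0.05 -0.58 -0.04]
x [ 0.761  0.064 -0.645] y [ 0.086 -0.996  0.003] z [-0.643 -0.057 -0.764]
[-0.00107568  0.00206484 -0.00510218] dp [ 0.04500287 -0.07157151  0.05962891]
```

View pics/w5.png

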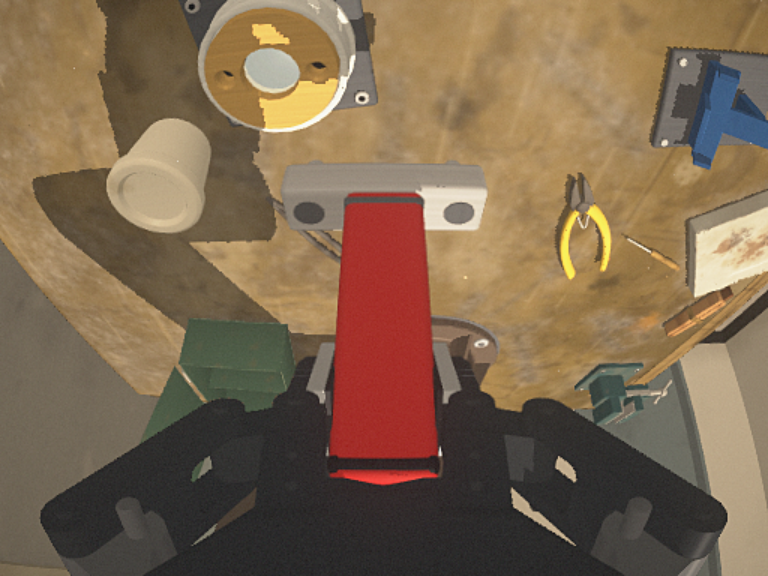

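View pics/s5.png

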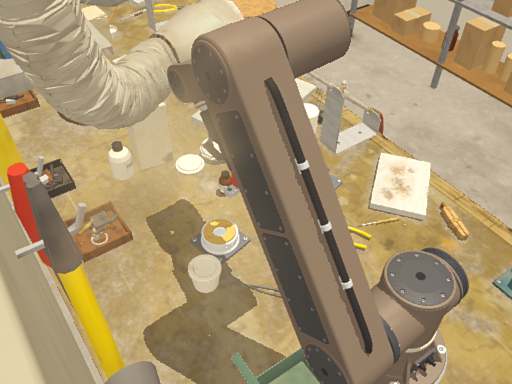

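>>> {"name": "move_arm", "arguments": {
  "moves": [
    [0.012,-0.024,0.018,0,0,0],
    [0.013,-0.024,0.017,0,0,0],
    [0.013,-0.0235,0.017,0,0.002,-0.005],
    [0,0,0,0,0,0]
  ]
}}

```text
time_s: 8.5
ee_pos: [0.4891, 0.1746, 0.1792]
ee_rot: [0.014, 0.939, 0.047, -0.342]
ft_force: [0.7, -0.6, -2.9]
opening: 0.338
```

```bash
python3 log.py; python3 - <<'E'
from rel import *
Rt,pt=target(185.17,np.array([.5025,.1747,.05]));Rc,pc=cur()
print(R.from_matrix(Rc.T@Rt).as_rotvec(), 'dp',Rc.T@(pt-pc),pc-pt)
c=cam('wrist');im,d=manip.get_image('wrist');cv2.imwrite('pics/w6.png',cv2.resize(im,None,fx=1.5,fy=1.5));np.savez('w6.npz',im=im,d=d,K=c[0],R=c[1],t=c[2],Rc=Rc,pc=pc)
cv2.imwrite('pics/w6c.png',cv2.resize(im[40:165,170:345],None,fx=4.5,fy=4.5,interpolation=cv2.INTER_CUBIC))
im,d=manip.get_image('top');cv2.imwrite('pics/t6.png',im)
E
```

```text
t 8.5 q [0.186 0.682 1.52  0.06  1.635 1.638] p [0.4891 0.1746 0.1792] op 0.338 F [ 0.7 -0.6 -2.9] T [ 0.04 -0.61  0.02]
x [ 0.762  0.079 -0.643] y [ 0.099 -0.995 -0.006] z [-0.64  -0.059 -0.766]
[ 0.00091369 -0.00156486  0.01021025] dp [0.03295991 0.001392   0.03729572] [-0.00138696  0.00097229  0.04976339]
```

View pics/w6c.png

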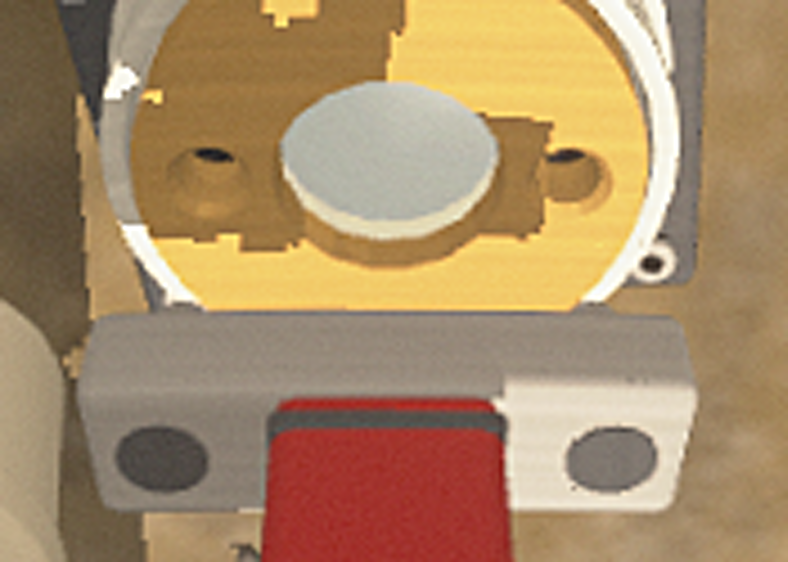

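View pics/t6.png

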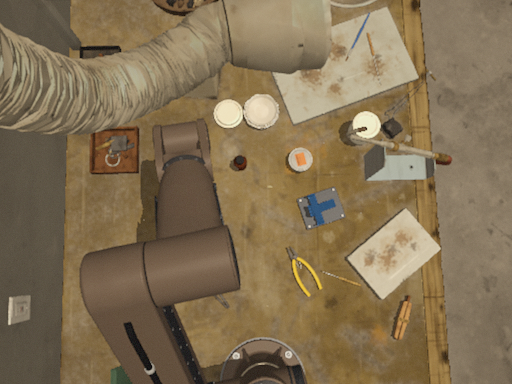

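```bash
cat >> h.py <<'E'
def fproj(c,X):
    K,Rm,t=c;p=np.atleast_2d(X)@Rm.T+t;r=np.hypot(p[:,0],p[:,1]);th=np.arctan2(r,p[:,2])
    return np.c_[K[0,2]+K[0,0]*th*p[:,0]/r,K[1,2]+K[1,1]*th*p[:,1]/r]
def fray(c,u,v,z):
    K,Rm,t=c;d=np.array([(u-K[0,2])/K[0,0],(v-K[1,2])/K[1,1]]);th=np.linalg.norm(d);d=np.r_[d/th*np.sin(th),np.cos(th)]
    C=-Rm.T@t;D=Rm.T@d;return C+D*(z-C[2])/D[2]
E
python3 - <<'E'
from rel import *
z=np.load('w6.npz');c=(z['K'],z['R'],z['t']);Rc,pc=z['Rc'],z['pc']
f=lambda x,y:(170+x/4.5-.39,40+y/4.5-.39)
Rs=Rc@Rrel;os=pc+Rc@prel
print('nominal spanner o',os.round(4),Rs.round(3))
pb=os+np.array([[0,31,18],[0,-31,18],[-13,42,18],[-13,-42,18],[-13,42,0],[-13,-42,0]])*1e-3@Rs.T
print('pred', (((fproj(c,pb)+.39)-[170,40])*4.5).round(1).tolist())
h=[fray(c,*f(208,177),.05),fray(c,*f(577,177),.05)]
print('holes',h,(h[0]+h[1])/2,np.linalg.norm(h[0]-h[1]),np.degrees(np.arctan2(*(h[0]-h[1])[[1,0]])))
b=[fray(c,*f(162,459),os[2]+.018),fray(c,*f(611,459),os[2]+.018)]
print('butts',b,(b[0]+b[1])/2,np.linalg.norm(b[0]-b[1]),np.degrees(np.arctan2(*(b[0]-b[1])[[1,0]])))
print('from nominal',pb[:2],pb[:2].mean(0))
E
```

```text
nominal spanner o [0.5012 0.1762 0.0998] [[-0.995  0.098 -0.001]
 [-0.098 -0.995 -0.006]
 [-0.002 -0.006  1.   ]]
pred [[615.0, 472.7], [164.4, 472.6], [709.2, 407.5], [70.4, 407.2], [688.5, 319.3], [90.8, 319.0]]
holes [array([0.50089941, 0.207714  , 0.05      ]), array([0.50745457, 0.14488974, 0.05      ])] [0.50417699 0.17630187 0.05      ] 0.06316532303734866 95.95675457915011
butts [array([0.50061457, 0.20727727, 0.11778366]), array([0.50700962, 0.14652597, 0.11778366])] [0.50381209 0.17690162 0.11778366] 0.061086964995509765 96.00916850424811
from nominal [[0.50421826 0.14529246 0.1176014 ]
 [0.49811267 0.20699003 0.11796525]] [0.50116546 0.17614124 0.11778333]
```

```bash
cat >> h.py <<'E'
def fcloud(d,c):
    K,Rm,t=c; v,u=np.mgrid[:d.shape[0],:d.shape[1]]
    dx=(u-K[0,2])/K[0,0];dy=(v-K[1,2])/K[1,1];th=np.hypot(dx,dy)+1e-9;s=np.tan(th)/th
    return (np.stack([dx*s*d,dy*s*d,d],-1)-t)@Rm
def plane(q):
    for _ in range(3):
        c=q.mean(0);n=np.linalg.svd(q-c)[2][2];n=n*np.sign(n[np.argmax(abs(n))]);r=(q-c)@n;q=q[abs(r)<2.5*r.std()+1e-4]
    return c,n,r.std()
E
python3 - <<'E'
from rel import *
z=np.load('w6.npz');c=(z['K'],z['R'],z['t']);P=fcloud(z['d'],c)
def reg(x0,x1,y0,y1): return P[int(40+y0/4.5):int(40+y1/4.5),int(170+x0/4.5):int(170+x1/4.5)].reshape(-1,3)
for nme,r in dict(ring=(250,540,255,300),ringR=(520,620,40,130),ringL=(160,260,40,130),topL=(110,250,410,490),topR=(520,670,410,490),side=(110,660,325,375),handle=(290,490,440,555)).items():
    q=reg(*r);q=q[q[:,2]>.01];print(nme,len(q),*[np.round(a,4) for a in plane(q)])
E
```

```text
ring 650 [0.4821 0.1739 0.0499] [ 0.7698  0.0808 -0.6331] 0.0024
ringR 440 [0.527  0.1505 0.0512] [ 0.79    0.313  -0.5272] 0.0043
ringL 440 [0.52   0.2082 0.0495] [-2.000e-04  1.810e-02  9.998e-01] 0.0008
topL 527 [0.5017 0.2053 0.1164] [-0.0016 -0.0279  0.9996] 0.0005
topR 561 [0.5081 0.1494 0.1171] [-0.6649 -0.0893  0.7416] 0.003
side 1342 [0.5151 0.1786 0.1081] [ 0.9949  0.0983 -0.0208] 0.0004
handle 1144 [0.5151 0.1778 0.1349] [0.9952 0.0971 0.0084] 0.0005
```

```bash
python3 - <<'E'
from rel import *
z=np.load('w6.npz');c=(z['K'],z['R'],z['t'])
S=8
im=cv2.resize(z['im'][40:115,190:290+20],None,fx=6.5,fy=6.5,interpolation=cv2.INTER_CUBIC)
def draw(o,yaw,col):
    yy=np.array([np.cos(yaw),np.sin(yaw),0]);t=np.linspace(0,2*np.pi,80)
    for cc,r in ((o,.02),(o+.031*yy,.00775),(o-.031*yy,.00775),(o,.0445),(o+.031*yy,.001),(o-.031*yy,.001)):
        X=cc+r*np.c_[np.cos(t),np.sin(t),0*t]; p=(fproj(c,X)+.5-[190,40])*6.5-.5
        cv2.polylines(im,[p.astype(np.int32)],True,col,1)
draw(np.array([.5035,.1763,.05]),np.radians(95.9),(255,0,0))
cv2.imwrite('pics/ov.png',im)
E
```

```text
(no output)
```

View pics/ov.png

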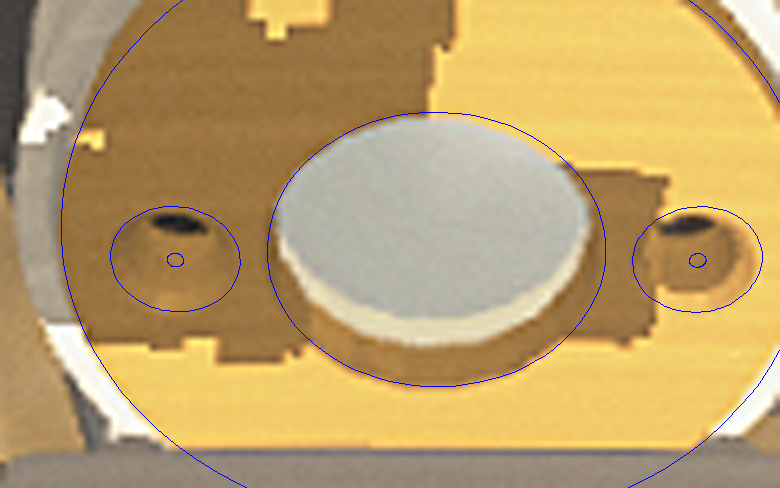

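```bash
python3 - <<'E'
from rel import *
z=np.load('w6.npz');c=(z['K'],z['R'],z['t'])
x0,y0,S=175,98,5
im=cv2.resize(z['im'][y0:y0+75,x0:x0+155],None,fx=S,fy=S,interpolation=cv2.INTER_CUBIC)
def dl(X,col):
    p=(fproj(c,X)+.5-[x0,y0])*S-.5; cv2.polylines(im,[p.astype(np.int32)],True,col,1)
yaw=np.radians(185.6);Xs=np.array([np.cos(yaw),np.sin(yaw),0]);Ys=np.cross([0,0,1],Xs);Rs=np.c_[Xs,Ys,[0,0,1]]
o=np.array([.5024,.1769,.0985])
t=np.linspace(0,2*np.pi,60)
for y in (31,-31): dl(o+np.c_[6*np.cos(t),y+6*np.sin(t),0*t+18]*1e-3@Rs.T,(0,0,255)); dl(o+np.c_[.5*np.cos(t),y+.5*np.sin(t),0*t+18]*1e-3@Rs.T,(0,0,255))
for L in ([[-13,42,18],[-13,-42,18],[13,-42,18],[13,42,18]],[[-13,42,0],[-13,-42,0],[-13,-42,18],[-13,42,18]],[[-13,15,18],[-13,-15,18],[-13,-15,80],[-13,15,80]]): dl(o+np.array(L)*1e-3@Rs.T,(255,0,0))
cv2.imwrite('pics/ov2.png',im)
E
```

```text
(no output)
```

View pics/ov2.png

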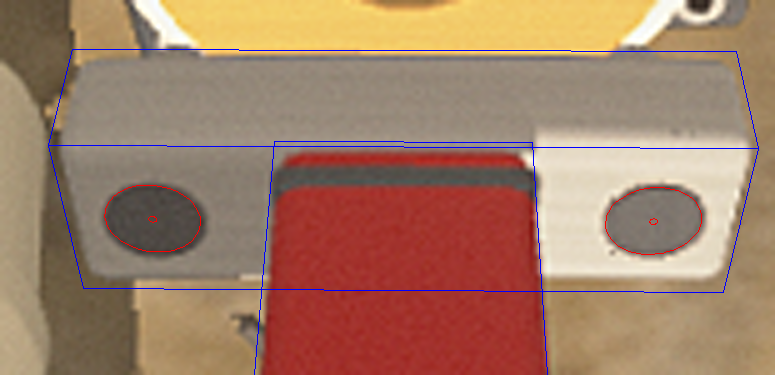

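>>> {"name": "move_arm", "arguments": {
  "moves": [
    [0.01,0.0005,0.011,-0.003,0,-0.004],
    [0.0102,0.0004,0.0112,0,0,0],
    [0,0,0,0,0,0],
    [0,0,0,0,0,0]
  ]
}}

```text
time_s: 9.1
ee_pos: [0.4913, 0.1728, 0.1502]
ee_rot: [0.015, 0.939, 0.047, -0.341]
ft_force: [0.0, 0.4, -3.1]
opening: 0.341
```

```bash
python3 log.py; cat > ov.py <<'E'
import sys
from rel import *
def look(tag,o,yaw,ring=np.array([.5035,.1763,.05]),ry=95.9,x0=160,y0=60,w=190,h=115,S=4):
    c=cam('wrist');im,d=manip.get_image('wrist');np.savez(tag+'.npz',im=im,d=d,K=c[0],R=c[1],t=c[2])
    raw=cv2.resize(im[y0:y0+h,x0:x0+w],None,fx=S,fy=S,interpolation=cv2.INTER_CUBIC);im=raw.copy()
    t=np.linspace(0,2*np.pi,60)
    def dl(X,col):
        p=(fproj(c,X)+.5-[x0,y0])*S-.5; cv2.polylines(im,[p.astype(np.int32)],True,col,1)
    yw=np.radians(yaw);Xs=np.array([np.cos(yw),np.sin(yw),0]);Rs=np.c_[Xs,np.cross([0,0,1],Xs),[0,0,1]]
    for y in (31,-31): dl(o+np.c_[6*np.cos(t),y+6*np.sin(t),0*t+18]*1e-3@Rs.T,(0,0,255))
    dl(o+np.array([[-13,42,0],[-13,-42,0],[-13,-42,18],[-13,42,18]])*1e-3@Rs.T,(0,0,255))
    yw=np.radians(ry);yy=np.array([np.cos(yw),np.sin(yw),0])
    for cc,r in ((ring,.02),(ring+.031*yy,.00775),(ring-.031*yy,.00775),(ring,.0445)): dl(cc+r*np.c_[np.cos(t),np.sin(t),0*t],(255,0,0))
    cv2.imwrite(f'pics/{tag}.png',im);return fcloud(d,c),c
E
python3 - <<'E'
from ov import *
s=manip.state();Rc,pc=cur();dp=pc-[.4891,.1746,.1792];print('moved',dp.round(4))
look('w7',np.array([.5023,.1769,.0985])+dp,185.9)
E
```

```text
t 9.1 q [0.183 0.718 1.535 0.057 1.584 1.634] p [0.4913 0.1728 0.1502] op 0.341 F [ 0.   0.4 -3.1] T [ 0.06 -0.64 -0.02]
x [ 0.762  0.078 -0.642] y [ 0.099 -0.995 -0.004] z [-0.64  -0.06  -0.766]
moved [ 0.0022 -0.0018 -0.029 ]
```

View pics/w7.png

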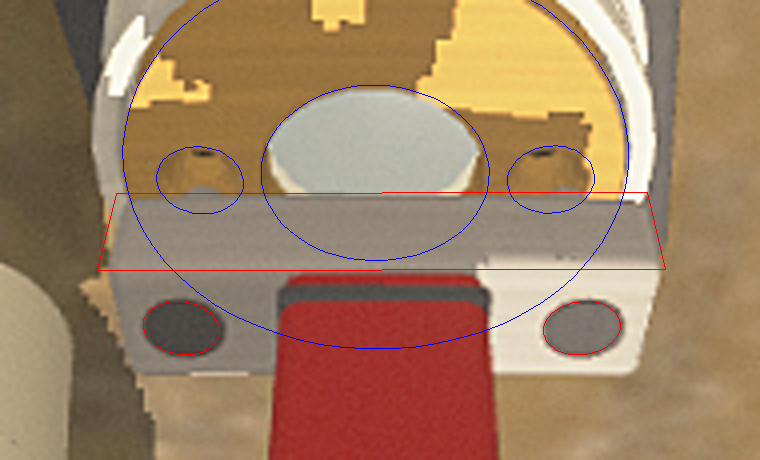

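```bash
python3 - <<'E'
from ov import *
A=[];B=[];Q=[]
for i in range(10):
    Rc,pc=cur();c=cam('wrist');im,d=manip.get_image('wrist');A.append(pc);B.append(np.r_[-c[1].T@c[2],cv2.Rodrigues(c[1])[0].ravel()]);Q.append(manip.state()['joint_positions'])
A=np.array(A);B=np.array(B);print(A.mean(0),A.std(0));print(B.mean(0),B.std(0));qm=np.mean(Q,0);print(np.std(Q,0),fk(qm)[0])
print((A-B[:,:3]).std(0))
E
```

```text
[0.4913094  0.1729557  0.15045893] [5.99085264e-05 3.15224998e-05 8.40833062e-05]
[ 0.63574164  0.18733688  0.21503613 -1.70268636  1.53926651  0.81918193] [5.53251171e-05 3.95648639e-05 1.02491642e-04 1.33949850e-04
 1.12676931e-04 9.48622544e-05]
[5.34936258e-05 1.45097000e-04 1.10926964e-04 1.25307957e-05
 6.97100253e-05 3.07206090e-05] [0.49016752 0.17284416 0.15015642]
[1.30934259e-05 9.61270891e-06 2.05718077e-05]
```

```bash
cat > rf.py <<'E'
from rel import *
from scipy.optimize import minimize
def fit(z,yaw=95.9):
    c=(z['K'],z['R'],z['t']);im=z['im'];lab=cv2.cvtColor(cv2.GaussianBlur(im,(3,3),0),cv2.COLOR_BGR2LAB).astype(float)[...,2]
    t=np.linspace(0,2*np.pi,120,endpoint=False);u=np.c_[np.cos(t),np.sin(t),0*t]
    # occlusion test: visible if row < spanner top edge
    lim=z['lim'] if 'lim' in z else 107
    def samp(X):
        p=fproj(c,X);ok=p[:,1]<lim
        return cv2.remap(lab.astype(np.float32),p[:,0].astype(np.float32),p[:,1].astype(np.float32),cv2.INTER_LINEAR).ravel(),ok&(p[:,1]>1)
    def score(o):
        o=np.r_[o,.05];S=0
        for r,sg in ((.0445,1),(.02,-1)):
            a,ok=samp(o+u*(r-.0012));b,ok2=samp(o+u*(r+.0012));m=ok&ok2
            S+=np.mean(sg*(a-b)[m])*m.sum()/120
        return S
    best=max(((score((x,y)),x,y) for x in np.arange(.500,.5075,.0003) for y in np.arange(.172,.180,.0003)))
    return best
if __name__=='__main__':
    for f in('w5','w6','w7'):
        z=dict(np.load(f+'.npz'))
        print(f,fit(z))
E
python3 rf.py
```

```text
w5 (np.float64(34.070133209228516), np.float64(0.5032999999999996), np.float64(0.1767999999999999))
w6 (np.float64(35.571182568868), np.float64(0.5029999999999997), np.float64(0.1767999999999999))
w7 (np.float64(21.327042818069458), np.float64(0.5029999999999997), np.float64(0.1767999999999999))
```

>>> {"name": "move_arm", "arguments": {
  "moves": [
    [-0.0009,-0.0018,0.0008,0,0,0],
    [0,0,0,0,0,0],
    [0.0026,0,0.0031,0,0,0],
    [0.0026,0,0.0031,0,0,0],
    [0,0,0,0,0,0],
    [0,0,0,0,0,0]
  ]
}}

```text
time_s: 10.4
ee_pos: [0.4899, 0.1746, 0.1421]
ee_rot: [0.015, 0.939, 0.047, -0.341]
ft_force: [0.1, 0.0, -3.0]
opening: 0.339
```

```bash
python3 log.py;  python3 - <<'E'
from ov import *
s=manip.state();Rc,pc=cur();o=pc+[.0132,.0022,-.0807];print(o)
look('w8',o,185.9,ring=np.array([.5031,.1768,.05]))
E
```

```text
t 10.4 q [0.186 0.727 1.543 0.059 1.567 1.635] p [0.4899 0.1746 0.1421] op 0.339 F [ 0.1  0.  -3. ] T [ 0.07 -0.55  0.02]
x [ 0.762  0.078 -0.642] y [ 0.099 -0.995 -0.004] z [-0.639 -0.06  -0.766]
[0.50306964 0.17684687 0.06138555]
```

View pics/w8.png

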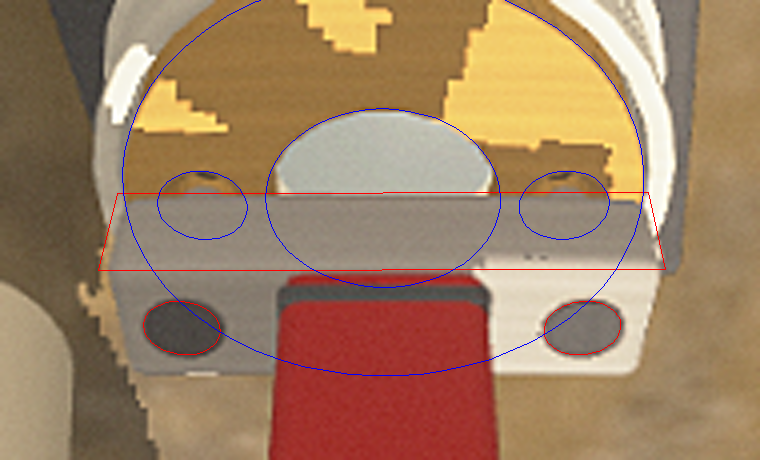

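>>> {"name": "move_arm", "arguments": {
  "moves": [
    [0.0019,0,0.0023,0,0,0],
    [0.0019,0,0.0023,0,0,0],
    [0,0,0,0,0,0]
  ]
}}

```text
time_s: 10.82
ee_pos: [0.4897, 0.1746, 0.1359]
ee_rot: [0.015, 0.939, 0.047, -0.342]
ft_force: [-0.3, 0.4, -3.0]
opening: 0.342
```

```bash
python3 log.py
```

```text
t 10.82 q [0.186 0.735 1.546 0.059 1.556 1.634] p [0.4897 0.1746 0.1359] op 0.342 F [-0.3  0.4 -3. ] T [ 0.06 -0.56 -0.  ]
x [ 0.762  0.078 -0.643] y [ 0.099 -0.995 -0.004] z [-0.64  -0.06  -0.766]
```

>>> {"name": "move_arm", "arguments": {
  "moves": [
    [0.0013,0,0.0015,0,0,0],
    [0.0013,0,0.0015,0,0,0],
    [0,0,0,0,0,0]
  ]
}}

```text
time_s: 11.2
ee_pos: [0.4898, 0.1747, 0.132]
ee_rot: [0.015, 0.939, 0.047, -0.341]
ft_force: [0.8, 0.0, -1.9]
opening: 0.339
```

```bash
python3 log.py
```

```text
t 11.2 q [0.186 0.74  1.548 0.059 1.549 1.634] p [0.4898 0.1747 0.132 ] op 0.339 F [ 0.8  0.  -1.9] T [ 0.06 -0.64  0.05]
x [ 0.762  0.078 -0.642] y [ 0.099 -0.995 -0.004] z [-0.64  -0.06  -0.766]
```

>>> {"name": "move_arm", "arguments": {
  "moves": [
    [0.0006,0,0.0008,0,0,0],
    [0,0,0,0,0,0]
  ]
}}

```text
time_s: 11.45
ee_pos: [0.4898, 0.1747, 0.1312]
ee_rot: [0.015, 0.939, 0.047, -0.341]
ft_force: [-0.2, -0.7, -3.4]
opening: 0.337
```

```bash
python3 log.py
```

```text
t 11.45 q [0.186 0.741 1.549 0.059 1.548 1.634] p [0.4898 0.1747 0.1312] op 0.337 F [-0.2 -0.7 -3.4] T [ 0.06 -0.61  0.07]
x [ 0.762  0.078 -0.642] y [ 0.099 -0.995 -0.004] z [-0.639 -0.06  -0.766]
```

>>> {"name": "move_arm", "arguments": {
  "moves": [
    [0.0006,0,0.0008,0,0,0],
    [0,0,0,0,0,0]
  ]
}}

```text
time_s: 11.7
ee_pos: [0.4898, 0.1748, 0.1306]
ee_rot: [0.015, 0.939, 0.047, -0.341]
ft_force: [0.1, 1.2, 3.6]
opening: 0.336
```

```bash
python3 log.py
```

```text
t 11.7 q [0.186 0.741 1.549 0.059 1.546 1.634] p [0.4898 0.1748 0.1306] op 0.336 F [0.1 1.2 3.6] T [-0.05 -0.   -0.02]
x [ 0.763  0.078 -0.642] y [ 0.099 -0.995 -0.004] z [-0.639 -0.06  -0.767]
```

>>> {"name": "move_arm", "arguments": {
  "moves": [
    [0.0006,0,0.0008,0,0,0],
    [0,0,0,0,0,0]
  ]
}}

```text
time_s: 11.95
ee_pos: [0.4899, 0.1748, 0.1306]
ee_rot: [0.015, 0.939, 0.047, -0.341]
ft_force: [0.8, 1.0, 11.9]
opening: 0.335
```

```bash
python3 log.py
```

```text
t 11.95 q [0.186 0.741 1.549 0.059 1.546 1.634] p [0.4899 0.1748 0.1306] op 0.335 F [ 0.8  1.  11.9] T [-0.25  0.81  0.05]
x [ 0.763  0.078 -0.642] y [ 0.099 -0.995 -0.004] z [-0.639 -0.06  -0.767]
```

>>> {"name": "move_arm", "arguments": {
  "moves": [
    [0,0,0,0,0,0],
    [0,0,0,0,0,0],
    [0,0,0,0,0,0],
    [0,0,0,0,0,0],
    [0,0,0,0,0,0],
    [0,0,0,0,0,0],
    [0,0,0,0,0,0],
    [0,0,0,0,0,0]
  ],
  "jaw": -1
}}

```text
time_s: 12.95
ee_pos: [0.4897, 0.1747, 0.1292]
ee_rot: [0.015, 0.939, 0.047, -0.341]
ft_force: [-0.3, -0.1, -0.8]
opening: 0.999
```

```bash
python3 log.py;  python3 - <<'E'
from ov import *
P,c=look('w9',np.array([.5031,.1768,.05]),185.9,ring=np.array([.5031,.1768,.05]))
im,d=manip.get_image('scene');cv2.imwrite('pics/s9.png',cv2.resize(im[120:330,130:400],None,fx=2.5,fy=2.5))
E
```

```text
t 12.95 q [0.186 0.743 1.55  0.059 1.544 1.634] p [0.4897 0.1747 0.1292] op 0.999 F [-0.3 -0.1 -0.8] T [ 0.03 -0.28 -0.02]
x [ 0.763  0.078 -0.642] y [ 0.099 -0.995 -0.004] z [-0.639 -0.06  -0.767]
```

View pics/w9.png

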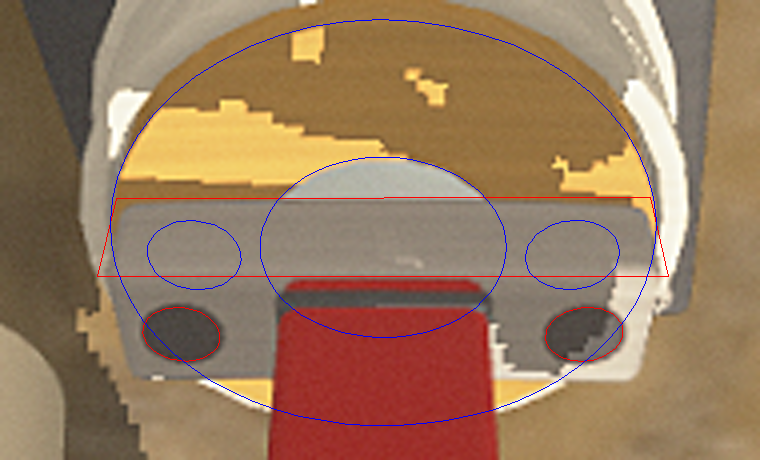

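View pics/s9.png

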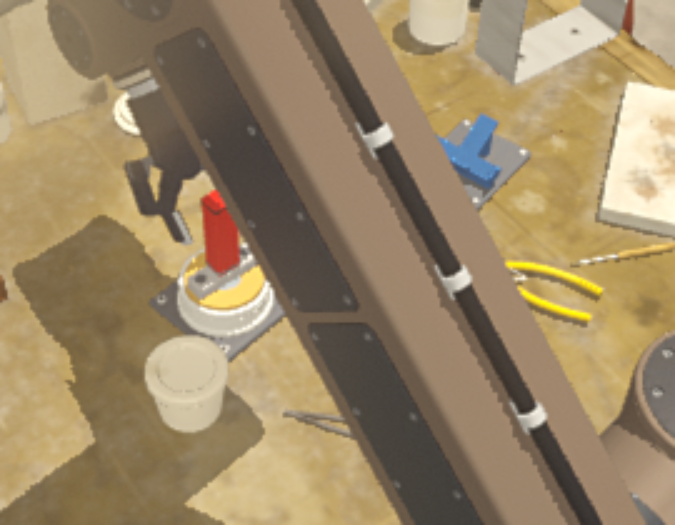

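>>> {"name": "move_arm", "arguments": {
  "moves": [
    [0,0,-0.01,0,0,0],
    [-0.013,0,-0.025,0,0,0],
    [-0.026,0,-0.031,0,0,0],
    [-0.026,0,-0.031,0,0,0],
    [-0.013,0,-0.016,0,0,0],
    [0,0,0,0,0.174,0],
    [0,0,0,0,0.174,0],
    [0,0,0,0,0.174,0],
    [0,0,0,0,0.174,0],
    [0,0,0,0,0,0]
  ]
}}

```text
time_s: 14.3
ee_pos: [0.5014, 0.1754, 0.2676]
ee_rot: [-0.002, 0.999, 0.05, 0.0]
ft_force: [0.4, 0.4, -1.0]
opening: 1.001
```

```bash
python3 log.py;  python3 - <<'E'
from ov import *
c=cam('wrist');im,d=manip.get_image('wrist');cv2.imwrite('pics/w10.png',cv2.resize(im,None,fx=1.5,fy=1.5));np.savez('w10.npz',im=im,d=d,K=c[0],R=c[1],t=c[2])
E
```

```text
t 14.3 q [0.21  0.319 1.741 0.005 1.081 1.679] p [0.5014 0.1754 0.2676] op 1.001 F [ 0.4  0.4 -1. ] T [-0.02  0.05  0.03]
x [0.995 0.099 0.001] y [ 0.099 -0.995 -0.004] z [ 0.     0.004 -1.   ]
```

View pics/w10.png

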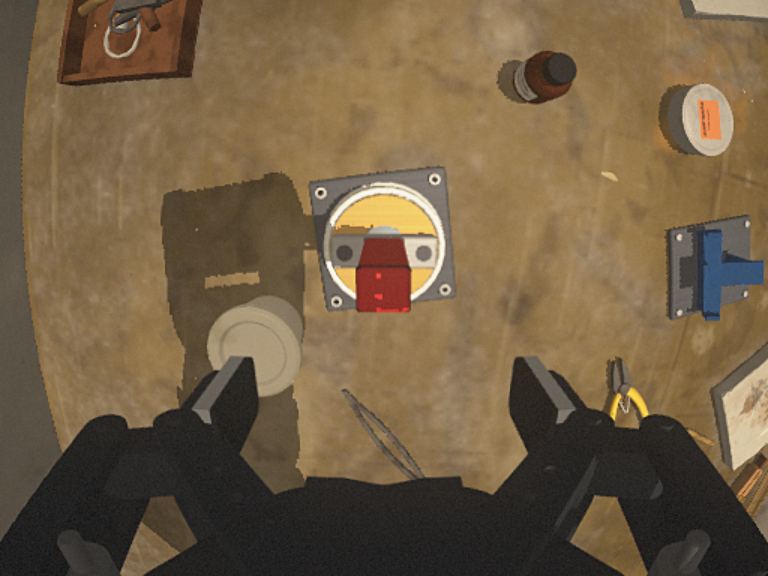

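>>> {"name": "move_arm", "arguments": {
  "moves": [
    [0,0,0,0,0,-0.1848],
    [0,0,0,0,0,-0.1848],
    [0,0,0,0,0,-0.1848],
    [0,0,0,0,0,-0.1848],
    [0,0,0,0,0,-0.1848],
    [0,0,0,0,0,-0.1848],
    [0,0,0,0,0,-0.1848],
    [0,0,0,0,0,-0.1848],
    [0,0,0,0,0,-0.1848],
    [0,0,0,0,0,-0.1848],
    [0,0,0,0,0,-0.1848],
    [0,0,0,0,0,-0.1848]
  ]
}}

```text
time_s: 15.85
ee_pos: [0.5033, 0.1754, 0.2656]
ee_rot: [-0.003, 0.398, 0.917, 0.0]
ft_force: [0.1, 0.8, -0.0]
opening: 0.999
```

>>> {"name": "move_arm", "arguments": {
  "moves": [
    [0,0,0,0,0,-0.1848],
    [0,0,0,0,0,-0.1848],
    [0,0,0,0,0,-0.1848],
    [0,0,0,0,0,-0.1848],
    [0,0,0,0,0,-0.1848],
    [0,0,0,0,0,0],
    [0,0,0,0,0,0]
  ]
}}

```text
time_s: 16.73
ee_pos: [0.5029, 0.1754, 0.2657]
ee_rot: [-0.002, -0.047, 0.999, 0.002]
ft_force: [0.4, 0.3, -0.4]
opening: 0.995
```

```bash
python3 log.py;  cat > hf.py <<'E'
from ov import *
def hend(z):
    # handle end face (z~.176) and ring fit, from depth
    c=(z['K'],z['R'],z['t']);P=fcloud(z['d'],c);hs=cv2.cvtColor(z['im'],cv2.COLOR_BGR2HSV)
    m=((hs[...,0]<8)|(hs[...,0]>172))&(hs[...,1]>120)&(abs(P[...,0]-.503)<.03)&(abs(P[...,1]-.176)<.03)
    q=P[m&(P[...,2]>.168)];top=np.median(q[:,2]);
    b=(q.min(0)+q.max(0))/2;lo=np.percentile(q,2,axis=0);hi=np.percentile(q,98,axis=0)
    return len(q),top,(lo+hi)/2,hi-lo
E
python3 - <<'E'
from hf import *
c=cam('wrist');im,d=manip.get_image('wrist');cv2.imwrite('pics/w11.png',cv2.resize(im,None,fx=1.5,fy=1.5));np.savez('w11.npz',im=im,d=d,K=c[0],R=c[1],t=c[2])
import rf
for f in('w10','w11'):
    z=dict(np.load(f+'.npz'));z['lim']=383;print(f,hend(z))
    c=(z['K'],z['R'],z['t'])
E
```

```text
t 16.73 q [ 0.21   0.324  1.738  0.005  1.082 -1.458] p [0.5029 0.1754 0.2657] op 0.995 F [ 0.4  0.3 -0.4] T [0.04 0.01 0.  ]
x [-0.996 -0.094  0.003] y [-0.094  0.996  0.004] z [-0.003  0.004 -1.   ]
w10 (1062, np.float64(0.1752353269824799), array([0.5039469 , 0.1768306 , 0.17441213]), array([0.02490393, 0.02783022, 0.00447877]))
w11 (1120, np.float64(0.1752138702826218), array([0.50206062, 0.17630683, 0.17365351]), array([0.0255664 , 0.02812824, 0.00599121]))
```

View pics/w11.png

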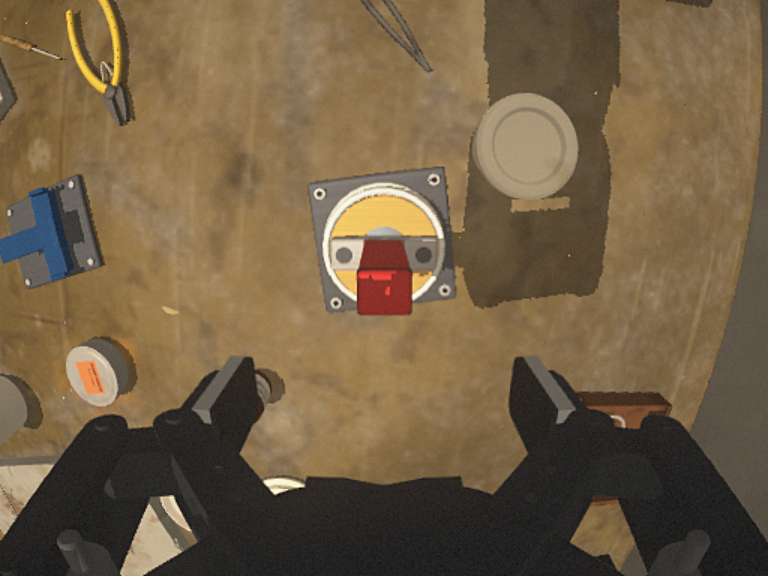

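>>> {"name": "move_arm", "arguments": {
  "moves": [
    [0,0.0012,0.035,0,0,-0.006],
    [0,0,0.036,0,0,0],
    [0,0,0.036,0,0,0],
    [0,0,0.033,0,0,0],
    [0,0,0,0,0,0],
    [0,0,0,0,0,0]
  ]
}}

```text
time_s: 17.52
ee_pos: [0.5027, 0.1773, 0.1269]
ee_rot: [-0.0, -0.052, 0.999, 0.002]
ft_force: [-0.2, 0.0, -0.3]
opening: 0.997
```

```bash
python3 log.py;  python3 - <<'E'
from hf import *
c=cam('wrist');im,d=manip.get_image('wrist');cv2.imwrite('pics/w12.png',cv2.resize(im,None,fx=1.5,fy=1.5))
E
```

```text
t 17.52 q [ 0.213  0.498  1.894  0.006  0.75  -1.466] p [0.5027 0.1773 0.1269] op 0.997 F [-0.2  0.  -0.3] T [-0.06  0.    0.03]
x [-0.995 -0.104  0.001] y [-0.104  0.995  0.004] z [-0.001  0.004 -1.   ]
```

View pics/w12.png

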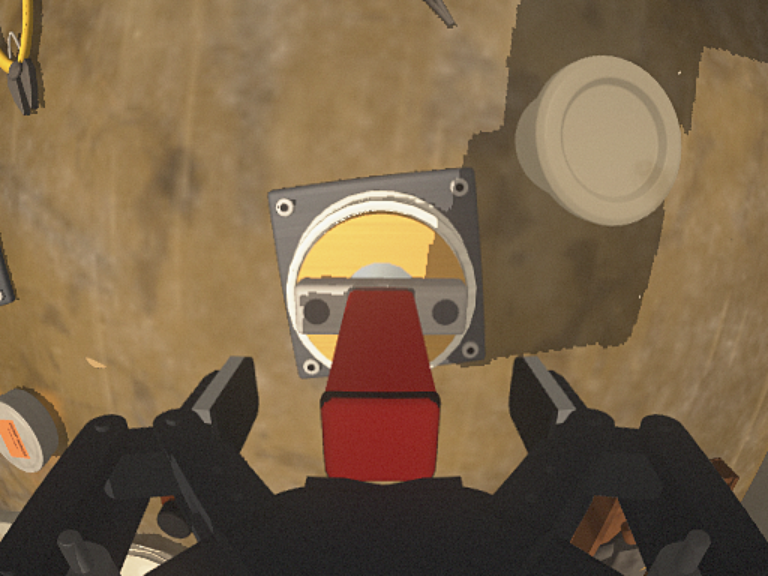

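>>> {"name": "move_arm", "arguments": {
  "moves": [
    [0,-0.0007,0,0,0,0],
    [0,0,0,0,0,0],
    [0,0,0,0,0,0],
    [0,0,0,0,0,0],
    [0,0,0,0,0,0],
    [0,0,0,0,0,0],
    [0,0,0,0,0,0]
  ],
  "jaw": 1,
  "squeeze": 70
}}

```text
time_s: 18.45
ee_pos: [0.5023, 0.1763, 0.1264]
ee_rot: [-0.001, -0.052, 0.999, 0.002]
ft_force: [-1.4, -1.9, 4.9]
opening: 0.341
```

```bash
python3 log.py
```

```text
t 18.45 q [ 0.212  0.498  1.896  0.006  0.748 -1.468] p [0.5023 0.1763 0.1264] op 0.341 F [-1.4 -1.9  4.9] T [-0.44  0.18 -0.14]
x [-0.995 -0.105  0.001] y [-0.105  0.995  0.004] z [-0.001  0.004 -1.   ]
```

>>> {"name": "move_arm", "arguments": {
  "moves": [
    [0,0,0,0,0,0.1],
    [0,0,0,0,0,0.1],
    [0,0,0,0,0,0.1],
    [0,0,0,0,0,0]
  ]
}}

```text
time_s: 18.95
ee_pos: [0.5022, 0.1764, 0.1264]
ee_rot: [-0.001, 0.098, 0.995, 0.002]
ft_force: [-1.2, -1.2, 5.4]
opening: 0.342
```

```bash
python3 log.py
```

```text
t 18.95 q [ 0.212  0.498  1.896  0.006  0.749 -1.167] p [0.5022 0.1764 0.1264] op 0.342 F [-1.2 -1.2  5.4] T [-0.23  0.32 -0.21]
x [-0.981  0.195  0.002] y [0.195 0.981 0.003] z [-0.002  0.004 -1.   ]
```

>>> {"name": "move_arm", "arguments": {
  "moves": [
    [0,0,0,0,0,0.1],
    [0,0,0,0,0,0.1],
    [0,0,0,0,0,0.1],
    [0,0,0,0,0,0.1],
    [0,0,0,0,0,0.1],
    [0,0,0,0,0,0.1],
    [0,0,0,0,0,0]
  ]
}}

```text
time_s: 19.82
ee_pos: [0.5023, 0.1765, 0.1264]
ee_rot: [-0.001, 0.388, 0.922, 0.002]
ft_force: [-1.1, -0.1, 4.9]
opening: 0.342
```

```bash
python3 log.py;python3 - <<'E'
from hf import *
c=cam('wrist');im,d=manip.get_image('wrist');cv2.imwrite('pics/w13.png',cv2.resize(im,None,fx=1.5,fy=1.5))
E
```

```text
t 19.82 q [ 0.212  0.498  1.896  0.006  0.748 -0.567] p [0.5023 0.1765 0.1264] op 0.342 F [-1.1 -0.1  4.9] T [-0.13  0.11 -0.1 ]
x [-0.699  0.715  0.004] y [0.715 0.699 0.002] z [-0.001  0.004 -1.   ]
```

View pics/w13.png

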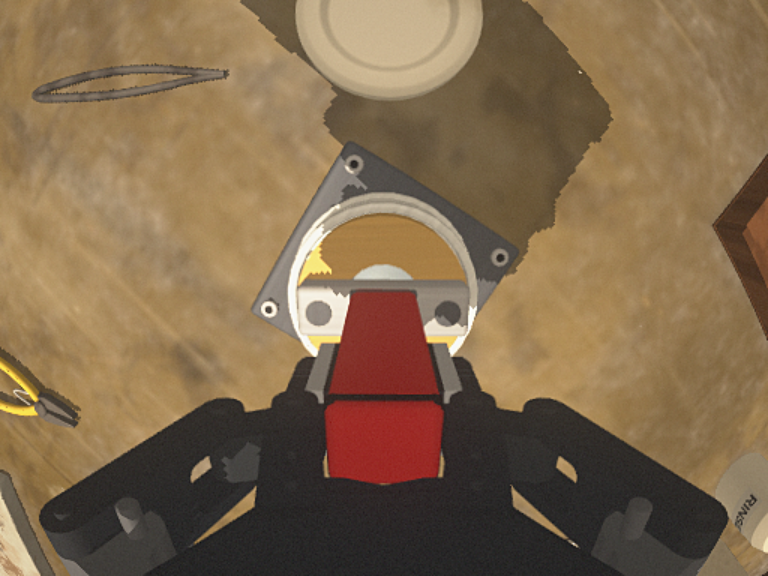

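>>> {"name": "move_arm", "arguments": {
  "moves": [
    [0,0,0,0,0,0.1],
    [0,0,0,0,0,0.1],
    [0,0,0,0,0,0.1],
    [0,0,0,0,0,0.1],
    [0,0,0,0,0,0.1],
    [0,0,0,0,0,0.1],
    [0,0,0,0,0,0.1],
    [0,0,0,0,0,0.1],
    [0,0,0,0,0,0]
  ]
}}

```text
time_s: 21.0
ee_pos: [0.5025, 0.1764, 0.1264]
ee_rot: [-0.002, 0.716, 0.699, 0.001]
ft_force: [-0.6, -3.3, 5.7]
opening: 0.345
```

```bash
python3 log.py
```

```text
t 21.0 q [0.212 0.498 1.895 0.006 0.748 0.232] p [0.5025 0.1764 0.1264] op 0.345 F [-0.6 -3.3  5.7] T [-0.55 -0.18 -0.16]
x [0.024 1.    0.004] y [ 1.    -0.024 -0.001] z [-0.001  0.004 -1.   ]
```

>>> {"name": "move_arm", "arguments": {
  "moves": [
    [0,0,0,0,0,0.07],
    [0,0,0,0,0,0.06],
    [0,0,0,0,0,0]
  ]
}}

```text
time_s: 21.38
ee_pos: [0.5026, 0.1764, 0.1264]
ee_rot: [-0.002, 0.759, 0.651, 0.001]
ft_force: [-0.9, -1.2, 5.8]
opening: 0.343
```

```bash
python3 log.py
```

```text
t 21.38 q [0.212 0.498 1.895 0.006 0.748 0.361] p [0.5026 0.1764 0.1264] op 0.343 F [-0.9 -1.2  5.8] T [-0.57 -0.18 -0.13]
x [0.152 0.988 0.004] y [ 0.988 -0.152 -0.001] z [-0.001  0.004 -1.   ]
```

>>> {"name": "move_arm", "arguments": {
  "moves": [
    [0,0,0,0,0,0.05],
    [0,0,0,0,0,0.05],
    [0,0,0,0,0,0]
  ]
}}

```text
time_s: 21.75
ee_pos: [0.5026, 0.1764, 0.1264]
ee_rot: [-0.002, 0.791, 0.612, 0.001]
ft_force: [-0.8, -1.9, 6.4]
opening: 0.344
```

```bash
python3 log.py
```

```text
t 21.75 q [0.212 0.498 1.895 0.006 0.748 0.46 ] p [0.5026 0.1764 0.1264] op 0.344 F [-0.8 -1.9  6.4] T [-0.65 -0.22 -0.03]
x [0.25  0.968 0.004] y [ 0.968 -0.25  -0.001] z [-0.     0.004 -1.   ]
```

>>> {"name": "move_arm", "arguments": {
  "moves": [
    [0,0,0,0,0,0.05],
    [0,0,0,0,0,0.05],
    [0,0,0,0,0,0]
  ]
}}

```text
time_s: 22.12
ee_pos: [0.5026, 0.1764, 0.1265]
ee_rot: [-0.002, 0.82, 0.572, 0.001]
ft_force: [-0.1, -1.8, 5.8]
opening: 0.346
```

```bash
python3 log.py
```

```text
t 22.12 q [0.212 0.498 1.895 0.005 0.748 0.56 ] p [0.5026 0.1764 0.1265] op 0.346 F [-0.1 -1.8  5.8] T [-0.65 -0.3  -0.06]
x [0.346 0.938 0.003] y [ 0.938 -0.346 -0.002] z [-0.     0.004 -1.   ]
```

>>> {"name": "move_arm", "arguments": {
  "moves": [
    [0,0,0,0,0,0.05],
    [0,0,0,0,0,0.04],
    [0,0,0,0,0,0]
  ]
}}

```text
time_s: 22.5
ee_pos: [0.5026, 0.1763, 0.1264]
ee_rot: [-0.002, 0.845, 0.535, 0.001]
ft_force: [0.7, -2.0, 6.1]
opening: 0.343
```

```bash
python3 log.py
```

```text
t 22.5 q [0.212 0.498 1.895 0.005 0.748 0.65 ] p [0.5026 0.1763 0.1264] op 0.343 F [ 0.7 -2.   6.1] T [-0.68 -0.28 -0.1 ]
x [0.428 0.904 0.003] y [ 0.904 -0.428 -0.002] z [-0.     0.004 -1.   ]
```

>>> {"name": "move_arm", "arguments": {
  "moves": [
    [0,0,0,0,0,0.04],
    [0,0,0,0,0,0.04]
  ]
}}

```text
time_s: 22.75
ee_pos: [0.5027, 0.1763, 0.1265]
ee_rot: [-0.002, 0.866, 0.5, 0.001]
ft_force: [-0.3, -1.8, 5.6]
opening: 0.345
```

```bash
python3 log.py;python3 - <<'E'
from hf import *
c=cam('wrist');im,d=manip.get_image('wrist');cv2.imwrite('pics/w14.png',cv2.resize(im,None,fx=1.5,fy=1.5))
E
```

```text
t 22.75 q [0.212 0.498 1.895 0.005 0.748 0.731] p [0.5027 0.1763 0.1265] op 0.345 F [-0.3 -1.8  5.6] T [-0.74 -0.32  0.29]
x [0.499 0.866 0.003] y [ 0.866 -0.499 -0.002] z [-0.     0.003 -1.   ]
```

View pics/w14.png

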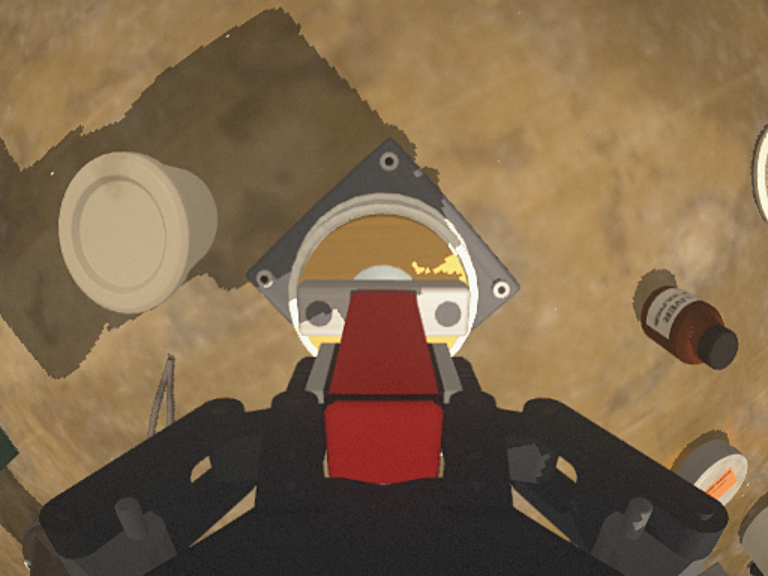

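>>> {"name": "move_arm", "arguments": {
  "moves": [
    [0,0,0,0,0,0.04],
    [0,0,0,0,0,0]
  ]
}}

```text
time_s: 23.05
ee_pos: [0.5027, 0.1762, 0.1264]
ee_rot: [-0.002, 0.875, 0.484, 0.001]
ft_force: [0.3, -2.7, 5.9]
opening: 0.343
```

```bash
python3 log.py
```

```text
t 23.05 q [0.212 0.498 1.895 0.005 0.748 0.769] p [0.5027 0.1762 0.1264] op 0.343 F [ 0.3 -2.7  5.9] T [-0.7  -0.22  0.54]
x [0.532 0.847 0.003] y [ 0.847 -0.532 -0.002] z [-0.     0.003 -1.   ]
```

>>> {"name": "move_arm", "arguments": {
  "moves": [
    [0,0,0,0,0,0.04],
    [0,0,0,0,0,0]
  ]
}}

```text
time_s: 23.3
ee_pos: [0.5026, 0.1763, 0.1265]
ee_rot: [-0.001, 0.884, 0.468, 0.0]
ft_force: [0.3, -0.9, 4.6]
opening: 0.346
```

```bash
python3 log.py
```

```text
t 23.3 q [0.212 0.498 1.895 0.004 0.748 0.807] p [0.5026 0.1763 0.1265] op 0.346 F [ 0.3 -0.9  4.6] T [-0.46 -0.16  2.15]
x [0.563 0.827 0.002] y [ 0.827 -0.563 -0.002] z [-0.     0.002 -1.   ]
```

>>> {"name": "move_arm", "arguments": {
  "moves": [
    [0,0,0,0,0,-0.025],
    [0,0,0,0,0,0],
    [0,0,0,0,0,0]
  ]
}}

```text
time_s: 23.68
ee_pos: [0.5027, 0.1763, 0.1265]
ee_rot: [-0.001, 0.879, 0.477, 0.001]
ft_force: [-0.6, -0.4, 5.3]
opening: 0.341
```

```bash
python3 log.py
```

```text
t 23.68 q [0.212 0.498 1.895 0.005 0.748 0.784] p [0.5027 0.1763 0.1265] op 0.341 F [-0.6 -0.4  5.3] T [-0.54 -0.24  0.92]
x [0.544 0.839 0.003] y [ 0.839 -0.544 -0.002] z [-0.     0.003 -1.   ]
```

>>> {"name": "move_arm", "arguments": {
  "moves": [
    [0,0,0,0,0,0],
    [0,0,0,0,0,0],
    [0,0,0,0,0,0],
    [0,0,0,0,0,0],
    [0,0,0,0,0,0],
    [0,0,0,0,0,0],
    [0,0,0,0,0,0],
    [0,0,0,0,0,0]
  ],
  "jaw": -1
}}

```text
time_s: 24.68
ee_pos: [0.5022, 0.1764, 0.1259]
ee_rot: [-0.002, 0.88, 0.476, 0.0]
ft_force: [-0.1, 0.2, -0.4]
opening: 1.001
```

>>> {"name": "move_arm", "arguments": {
  "moves": [
    [0,0,-0.02,0,0,0],
    [0,0,-0.04,0,0,0],
    [0,0,-0.05,0,0,0],
    [0,0,-0.05,0,0,0],
    [0,0,0,0,0,0],
    [0,0,0,0,0,0]
  ]
}}

```text
time_s: 25.42
ee_pos: [0.5021, 0.1757, 0.2854]
ee_rot: [-0.002, 0.88, 0.476, -0.0]
ft_force: [-0.0, 0.1, -0.9]
opening: 0.999
```

```bash
python3 log.py;python3 - <<'E'
from hf import *
c=cam('wrist');im,d=manip.get_image('wrist');cv2.imwrite('pics/w15.png',cv2.resize(im,None,fx=1.5,fy=1.5));z=dict(im=im,d=d,K=c[0],R=c[1],t=c[2]);np.savez('w15.npz',**z)
print(hend(z))
im,d=manip.get_image('top');cv2.imwrite('pics/t15.png',im)
E
```

```text
t 25.43 q [0.21  0.304 1.712 0.005 1.127 0.788] p [0.5021 0.1757 0.2854] op 0.999 F [-0.   0.1 -0.9] T [-0.03  0.   -0.03]
x [0.547 0.837 0.002] y [ 0.837 -0.547 -0.004] z [-0.002  0.004 -1.   ]
(956, np.float64(0.17515203700640408), array([0.50324378, 0.17771428, 0.17409395]), array([0.03071785, 0.02997498, 0.00513343]))
```

View pics/w15.png

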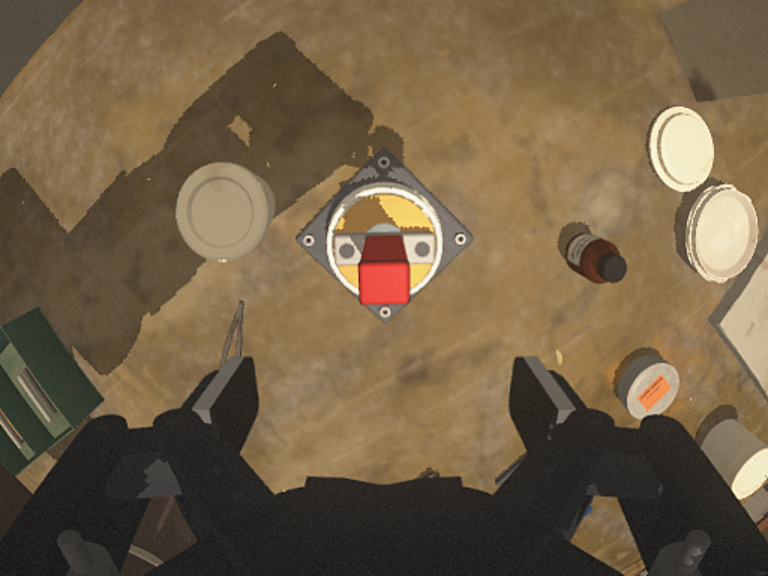

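```bash
python3 -c "
from workcell import manip
print(manip.finish_job())"
```

```text
the job is handed in; nothing more can be done
None
```

The job is handed in, after about 25 s of the 64 s allowed. My last checks agreed with every goal I could measure, but the hand-in reports no verdict.

**What I did:**
- I lifted the spanner out of the stand and lowered it onto the ring until its face touched, with almost no side force on the way down. Then I let go of it.
- I took it again from above and turned the ring clockwise about 2.25 rad. The resisting torque rose from near zero to about 2.1 N m, against about 0.3 N m of friction, so I took that as the stop.
- I eased the turn back slightly, opened the gripper and raised the arm clear.

**Last checks:**
- **Spanner:** it stands upright and free in the ring. The handle top measured 175.15 mm high, the same to 0.1 mm as when it was first seated. Its centre moved by about 1 mm, which is within camera error.
- **Robot:** no contact force remained and the gripper was fully open.
- **Bottle, tin and cup:** all three looked upright and undisturbed in the last wrist picture; I did not measure their positions again.

**Less certain:** I could not read the ring's joint directly. That it is tight against the stop rests on the torque rise and the angle turned. The wrist and top cameras also disagreed by about 2 mm on where the ring was; I used the wrist camera, and the pins went in cleanly.

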